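Reset the sagging hook rail of the flight strip console

TASK

The console's hook rail has sagged forward because its two clamp nuts have worked slack: push the rail back until it is upright against its stop, run both square nuts down clockwise with your fingers until they bind, and only then pull each one tight with the spanner until the yellow mark on the nut lines up with the yellow mark on its clamp block. With the rail firm, put it back in use: hang every loose cream strip holder on the empty middle hook, and hang the spanner on the hook that carries the red tally. Leave both tallies hanging on their hooks, and the other things on the desk where they are.

Things in the scene. Friction and masses are not known exactly. Their poses are not given: they have to be found in the camera images.
- console_face (a point): Point on the centre line of the grey console's sloped face. Frame of the console (690 wide, 320 mm deep; fixed, yaw up to 0.07): x level, away from the robot, y left, z up. The face rises away from the robot at 12 degrees, from 95 mm in front of this point, behind a 33 mm high lip, to 170 mm behind it, where a panel 150 mm high stands. In front lies the flat desk, z = 0
- rail (a joint): Hinge of the aluminium hook rail, rad: 0 to 0.06 at the start (sagged towards the robot), 0.36 = upright against its stop. The hinge pin runs along the console's y axis, 180 mm below rail_bar when upright. Stiff: the rail stays where it is left; pushing the bar takes about 4 N, and at the stop it goes solid
- rail_bar (a point): On the front (robot side) of the rail's bar, at mid-length, 8 mm below its top edge. Frame of the rail: y along the bar, z up its arms, x out of its back. The bar is 285 mm long, 46 high, 6 thick, with an arm down to the hinge pin 125 mm either side of the middle. Three steel hooks stand on its front, 92 mm apart, rooted 23 mm below this point
- hook_left (a point): Middle of the shank of the left (+y) hook; frame of the rail. A hook is 8 mm round bar; with the rail upright the shank runs 34 mm forward from the bar and rises 12 mm, then the upturned tip runs 25 mm further forward and rises 30 mm. The centre of the tip's round end is 38 mm in front of (-x) and 34.5 mm above this point
- hook_mid (a point): The same on the middle hook, which is empty at the start
- hook_right (a point): The same on the hook on the right (-y) end
- nut_left (a joint): How far the slack left clamp nut has been run down, rad, growing clockwise seen from above: 0.3 to 0.7 at the start, 1.5 when it binds. Until then it turns easily (0.05 N m). It stays where it is left and does not rise or fall
- clamp_left (a joint): How far the left nut has been turned clockwise beyond the point where it binds, rad: 0 at the start; 0.6 = the yellow marks line up (tight from 0.5 on); solid stop at 0.7. Turning it takes 0.9 N m
- nut_right (a joint): The same for the right clamp nut
- clamp_right (a joint): The same for the right nut
- nut_left_c (a point): Centre of the left square nut: bright steel, 36 mm across flats, 32 high, on a 4 mm collar, 38 mm wide, on a clamp block 50 mm wide, 64 deep, 52 high over the face. z is its axis, up and leaning 12 degrees to the robot, square to the face. The frame turns with it: its four flats face its +-x and +-y; its yellow mark is on the -x flat; the block's is at the robot side
- nut_right_c (a point): The same on the right square nut
- spanner_grip (a point): Open-jaw steel spanner, 195 mm long, 14 thick, 0.28 kg, lying flat: point on its shank, half-way up; shank 22 wide, straight for 45 mm either way. x axis towards the jaw, z out of its flat face. A nut's centre sits in the jaw 90 mm from this point along x; mouth 40 mm wide, between prongs 13 mm wide that start 67 mm from this point and reach to 112, open at the end
- spanner_eye (a point): Centre of the square 26 mm hanging eye at the other end of the spanner, 63 mm from spanner_grip against its x axis; the hole runs through the flat face; the rim beyond it is 7 mm thick
- holder_a_c (a point): Cream plastic strip holder, a flat channel 150 mm long, 34 wide (36 at the eye), 10 high, 0.06 kg, lying on the desk: point near its centre of mass, half-way up. x axis towards its hanging eye, z up. The eye is a square 26 mm hole through the flat face, its centre 64.5 mm from this point along x, the rim beyond it 7 mm. Absent holders give None; one to three are there
- holder_b_c (a point): As holder_a_c, for the second holder
- holder_c_c (a point): As holder_a_c, for the third holder
- tally_red_eye (a point): Centre of the 26 mm square eye of the red tool tally, a 5 mm thick plate, 42 mm wide, that hangs on the left or the right hook and reaches 75 mm below this point; 0.05 kg
- tally_white_eye (a point): The same for the white tally, on the other end hook
- microphone: Black bakelite desk microphone, 100 mm base, 155 mm high; origin under its middle. Leave alone
- stapler: Chrome desk stapler, 150 x 36 x 50 mm high; origin under its middle. Leave alone
- ashtray: Squat green glass ashtray, 112 mm across, 34 mm high; origin under its middle. Leave alone
- mug: White mug, 78 mm across, 88 mm high; origin under its middle. Leave alone
- field_glasses: Black field glasses standing on end, about 122 x 54 mm, 123 mm high; origin under their middle. Leave alone
Things that resemble listed ones, but are neither listed nor needed, are in the scene too. Leave any pink look-alike of the part that bears holder_b_c alone.

How it is judged (in metres and radians):
On the way, in this order (a step that is already met when the one before it is completed fails the run):
1. the rail is upright against its stop (value of joint rail above 0.33 rad), for 0.3 s.
2. both nuts are run down until they bind (value of joint each of nut_left, nut_right above 1.4 rad), for 0.2 s.
3. one nut is pulled tight with the spanner (((value of joint clamp_left above 0.5 rad and contact force between spanner and nut_left above 1 N) or (value of joint clamp_right above 0.5 rad and contact force between spanner and nut_right above 1 N))), for 0.05 s.
4. the other nut too is pulled tight with the spanner (value of joint each of clamp_left, clamp_right above 0.5 rad and (contact force between spanner and nut_left above 1 N or contact force between spanner and nut_right above 1 N)), for 0.05 s.
At the end, for the whole second after the job is handed in: Rail within 0.03 rad of stop; both clamps at 0.5 or more; each holder hanging from the middle hook, its point 45 to 100 mm below the shank, within 50 mm fore and aft and 30 sideways; eyes of spanner and red tally within 40 mm of one end hook's shank, the white tally's of the other's; all at rest (value of joint rail above 0.33 rad and value of joint each of clamp_left, clamp_right above 0.5 rad and ((distance between each of spanner_eye, tally_red_eye and hook_left below 0.04 m and distance between tally_white_eye and hook_right below 0.04 m) or (distance between each of spanner_eye, tally_red_eye and hook_right below 0.04 m and distance between tally_white_eye and hook_left below 0.04 m)) and linear speed of each of spanner, holder_a, holder_b, holder_c below 0.03 m/s and x of holder_a_c in the frame of hook_mid between -0.05 and 0.05 m and y of holder_a_c in the frame of hook_mid between -0.03 and 0.03 m and z of holder_a_c in the frame of hook_mid between -0.1 and -0.045 m and x of holder_b_c in the frame of hook_mid between -0.05 and 0.05 m and y of holder_b_c in the frame of hook_mid between -0.03 and 0.03 m and z of holder_b_c in the frame of hook_mid between -0.1 and -0.045 m and x of holder_c_c in the frame of hook_mid between -0.05 and 0.05 m and y of holder_c_c in the frame of hook_mid between -0.03 and 0.03 m and z of holder_c_c in the frame of hook_mid between -0.1 and -0.045 m); the robot touches nothing.
It fails at once if a tally falls off its hook (height (world z) of any of tally_red_eye, tally_white_eye below 0.16 m).
It fails at once if the spanner is used on a nut that has not been run down by hand ((contact force between spanner and nut_left above 3 N and value of joint nut_left below 1.3 rad) or (contact force between spanner and nut_right above 3 N and value of joint nut_right below 1.3 rad)).
It fails at once if a holder is hung on the rail before both nuts are tight (value of joint any of clamp_left, clamp_right below 0.5 rad and ((x of holder_a_c in the frame of hook_mid between -0.05 and 0.05 m and y of holder_a_c in the frame of hook_mid between -0.03 and 0.03 m and z of holder_a_c in the frame of hook_mid between -0.1 and -0.045 m) or (x of holder_b_c in the frame of hook_mid between -0.05 and 0.05 m and y of holder_b_c in the frame of hook_mid between -0.03 and 0.03 m and z of holder_b_c in the frame of hook_mid between -0.1 and -0.045 m) or (x of holder_c_c in the frame of hook_mid between -0.05 and 0.05 m and y of holder_c_c in the frame of hook_mid between -0.03 and 0.03 m and z of holder_c_c in the frame of hook_mid between -0.1 and -0.045 m))).
It fails at once if another thing on the desk is moved by more than 30 mm (distance of any of microphone, stapler, ashtray, mug, field_glasses from where it was at the start of the episode above 0.03 m).
Of holder_a, holder_b, holder_c only 1 to 3 are there at a start; the rules pass over those that are not, and their reading is None.
At some moment in a run one of holder_a, holder_b, holder_c may be knocked a few centimetres aside while the robot is not near it.
It also fails if it takes over 210 s, if anything falls off the work surface, if the arm or the gripper's body presses on something with over 40 N, if the wrist force passes 120 N, or if a joint passes its speed limit or range.

ROBOT

A 6-joint arm with a two-finger parallel gripper is mounted at the origin on the work surface. World frame = base frame: x ahead of the robot, y to its left, z up, the work surface at z = 0. Lengths are in mm, angles in degrees, forces in N, time in s.
With the tool pointing down it reaches from about 350 to 850 mm from the base axis. Payload 8.1 kg.
Tool frame: the origin (TCP) lies between the finger pads; the fingertips stand 8 mm ahead of it and the grasp point (between the pads) lies 11 mm behind it (r.tip_extent is the distance from the TCP to the fingertips, in mm); z points along the fingers, y is the direction in which the jaws open and shut (so a half turn about z gives the same grasp; the last joint's range is limited). The gripper opens to 85 mm and grips with 20 to 120 N. Pads are 22 mm wide; open, the fingers measure 114 mm over their backs; the gripper's body (76 mm by 85 mm) begins 54 mm behind the grasp point. The pads swing forward as they close: fully open they stand 13 mm farther back than shut.
Start: joints at [-71.815, 7.471, 85.268, -0, 87.261, -4.893], TCP at [235.217, -551.977, 239.292] pointing down, gripper open.
Joint ranges: [-169.43, 169.43], [-51.17, 129.36], [1.28, 143.12], [-76.62, 256.62], [0, 156.53], [-152.29, 152.29]. Speed limits (degrees/s): [136.94, 136.94, 159.86, 180, 180, 180].

INTERFACE

Orientations are given as [roll, pitch, yaw] about the fixed x, y, z axes, in that order (R = Rz(yaw) Ry(pitch) Rx(roll)).
In Python, from bench import sensors, viewer, hand_in, r gives the robot as it stands. The module is installed in compiled form; this text tells all that it offers.
- The arm moves only by the tool move_arm, never from a script. Its argument "rows" is a list that holds one entry, the list of rows, each a list of 6 numbers: the shift along the tool's x, y, z in m, then the turn, a rotation vector about the tool's x, y, z in degrees. In form: [[[tx, ty, tz, rx, ry, rz], ...]]. A call has 1 to 20 rows; each row is the pose to reach, as a shift and turn from the pose commanded when the call began, along the tool's axes at that moment; what a row does not reach only later rows make up. A row lasts 1/10 s, in which the tool goes at most 50 mm and 8.59 degrees, less where a joint would pass 70% of its speed; a pose out of reach is approached as far as the arm can. A call with a gripper value outside its range is refused whole. "grip" is the opening, from 0 (shut) to 1 (fully open), set as the call begins (left out, the last holds). The fingers move at their own pace and stop on an object; "newtons" is the grip in N (left out, the last holds). Time passes only in rows, so rows that repeat a pose let the fingers close. It gives the time, the measured TCP pose, the force and the opening at its end, in the units of the state.
- sensors.sense(): the state, without advancing time (a new reading comes with each control period).
- viewer.snapshot(name): name is "side" or "top" or "wrist"; returns a dict with "color" (420x560x3 uint8, red, green, blue), "camera_matrix" (3x3 intrinsics, pixels), "k1" (the pictures are not rectified: a ray, as slopes to the right and down, at radius r is drawn at 1 + k1 r^2 times it, then the intrinsics apply), "R" (3x3) and "t" (3): a world point X has camera coordinates R X + t. Camera axes: x right, y down, z forward; pixel columns grow to the right and rows downward; lengths in mm; the calibration is good to about 2 mm. A picture is of the moment at which its call begins. There is no depth.
- hand_in(): hands the job in, once; it reports no verdict.
The state is a dict: "time": time; "joint_pos": joint angles; "qd": joint speeds; "joint_efforts": joint torques, N m; "tool_pos": TCP position; "tcp_rot": TCP orientation; "ft_force": force on the tool from outside, world axes, zero at the start; "wrist_torque": the same for the moment, N m; "finger_gap": finger opening in mm.
Only numpy, scipy, OpenCV 4.12 (cv2) and the standard library are available. Lean on these libraries where they do the work, as an engineer would, in place of code of your own. Each camera call takes 0.05 s, during which the arm holds its last target.

## Working session

There is one attempt and no reset: what is moved stays moved. The work goes in short steps, Python scripts to look and compute and a tool call to move; the robot and the scene stay as the last step left them, time stands still between calls to the robot, and variables do not carry over. Pictures are saved under pics/ and viewed, and the job is handed in when it is done.

Besides the shell and the picture viewer there is one more tool, called after "Request:" as name(argument=value, ...) on one line, values as JSON. move_arm: Moves the arm, as the interface text tells. Its arguments: {"type":"object","properties":{"rows":{"type":"array","items":{"type":"array","items":{"type":"array","items":{"type":"number"}}}},"grip":{"type":"number"},"newtons":{"type":"number"}},"required":["rows"]}

```bash
mkdir -p pics; ls
python3 - <<'E'
from bench import sensors, viewer, r
import cv2
print(sensors.sense())
for n in ["side","top","wrist"]:
    s=viewer.snapshot(n); cv2.imwrite(f"pics/{n}0.png",s["color"][:,:,::-1])
    print(n,s["camera_matrix"].tolist(),s["k1"],s["R"].tolist(),s["t"].tolist())
E
```

```text
pics
{'time': 0.0, 'joint_pos': array([-7.18156810e+01,  7.51557038e+00,  8.53302444e+01,  9.68957333e-04,
        8.72613739e+01, -4.89425544e+00]), 'qd': array([ 0.01941761,  0.05359386,  0.06829685,  0.00231431, -0.06144155,
        0.00674124]), 'joint_efforts': array([-2.74342310e-03, -5.69404435e+01, -5.00554097e+01, -3.28380838e-04,
        1.47850870e-02,  8.30338934e-06]), 'tool_pos': array([ 235.04113652, -551.45915181,  238.23035031]), 'tcp_rot': array([-1.79893285e+02, -1.01092417e-02,  2.30785178e+01]), 'ft_force': array([ 1.39301668, -0.3743938 ,  0.64058056]), 'wrist_torque': array([ 0.04648471, -0.02513211, -0.01907533]), 'finger_gap': 85.41477129122227}
side [[472.1788886946616, 0.0, 283.42676097293736], [0.0, 472.1788886946616, 204.67214093103465], [0.0, 0.0, 1.0]] -0.05821800213591334 [[-0.6843430255635534, -0.7290847888477391, -0.010487804029896146], [-0.5462888067348658, 0.5221853200926231, -0.6548977256915475], [0.48295254735710635, -0.44244532108568246, -0.7556447411652312]] [269.18686528191967, 330.1552481048338, 1225.04563736585]
top [[461.3989835593375, 0.0, 279.97604120271586], [0.0, 461.3989835593375, 210.47279448618863], [0.0, 0.0, 1.0]] -0.08430688731150321 [[0.01772086969182193, -0.9996401198594942, 0.02013955174927292], [-0.9969577612434928, -0.019195271263761814, -0.07554312581216881], [0.07590252350039516, -0.018739592535772266, -0.9969391328450626]] [-32.00141263764307, 433.77333974242714, 1336.7080871178732]
wrist [[293.13653358400984, 0.0, 281.4842933737249], [0.0, 293.13653358400984, 213.81921444175558], [0.0, 0.0, 1.0]] -0.028401296334266045 [[0.39271333203112035, -0.9196585324490983, -0.00210298325897235], [-0.8881331443938273, -0.3798429627059213, 0.2587254172127726], [-0.2387378408927878, -0.09973719154037092, -0.9659486197254445]] [-600.2787104292346, -34.31491991699611, 378.00687046464884]
```

```bash
cat > h.py <<'E'
import numpy as np, cv2, os
from scipy.spatial.transform import Rotation as Rt
from bench import sensors, viewer
def snap(n,save=None):
    s=viewer.snapshot(n)
    if save: cv2.imwrite(f"pics/{save}.png",s["color"][:,:,::-1])
    return s
def ray(s,px):
    K=np.array(s["camera_matrix"]);d=np.array([(px[0]-K[0,2])/K[0,0],(px[1]-K[1,2])/K[1,1]])
    u=d.copy()
    for _ in range(20): u=d/(1+s["k1"]*(u@u))
    R=np.array(s["R"]);c=-R.T@np.array(s["t"]);v=R.T@np.array([u[0],u[1],1]);return c,v/np.linalg.norm(v)
def onz(s,px,z):
    c,v=ray(s,px);return c+v*(z-c[2])/v[2]
def onplane(s,px,p,n):
    c,v=ray(s,px);return c+v*(np.dot(n,np.array(p)-c)/np.dot(n,v))
def proj(s,X):
    X=np.asarray(X,float);K=np.array(s["camera_matrix"]);q=np.array(s["R"])@X+np.array(s["t"]);u=q[:2]/q[2];u=u*(1+s["k1"]*(u@u))
    return np.array([K[0,0]*u[0]+K[0,2],K[1,1]*u[1]+K[1,2]])
def tri(s1,p1,s2,p2):
    c1,v1=ray(s1,p1);c2,v2=ray(s2,p2)
    A=np.stack([v1,-v2],1);t=np.linalg.lstsq(A,c2-c1,rcond=None)[0]
    a=c1+t[0]*v1;b=c2+t[1]*v2;return (a+b)/2,np.linalg.norm(a-b)
def crop(s,box,f,name,pts=()):
    x0,y0,x1,y1=box;im=s["color"][y0:y1,x0:x1,::-1].copy();im=cv2.resize(im,None,fx=f,fy=f,interpolation=cv2.INTER_CUBIC)
    for p in pts: cv2.drawMarker(im,(int((p[0]-x0+.5)*f),int((p[1]-y0+.5)*f)),(255,0,255),cv2.MARKER_CROSS,12,1)
    for x in range((x0//10+1)*10,x1,10): cv2.line(im,(int((x-x0)*f),0),(int((x-x0)*f),8 if x%50 else 16),(0,0,255),1)
    for y in range((y0//10+1)*10,y1,10): cv2.line(im,(0,int((y-y0)*f)),(8 if y%50 else 16,int((y-y0)*f)),(0,0,255),1)
    cv2.imwrite(f"pics/{name}.png",im)
def pose():
    st=sensors.sense();return np.array(st["tool_pos"]),Rt.from_euler("xyz",st["tcp_rot"],degrees=True)
def delta(target,Rtarget):
    p,R=pose();d=R.inv().apply(np.array(target)-p)/1000;w=(R.inv()*Rtarget).as_rotvec(degrees=True)
    return [round(x,4) for x in d]+[round(x,2) for x in w]
E
python3 - <<'E'
from h import *
t=snap("top","t1");s=snap("side","s1")
crop(t,(140,45,400,185),3,"tc1");crop(s,(90,80,340,290),3,"sc1");crop(t,(140,175,420,325),2.8,"tc2")
E
python3 - <<'E'
from h import *
t=snap("top");s=snap("side")
print("cams",-np.array(t["R"]).T@t["t"],-np.array(s["R"]).T@s["t"])
T=lambda x,y:(x/3+140-.3,y/3+45-.3); S=lambda x,y:(x/3+90-.3,y/3+80-.3)
print("lip",onz(t,T(48,410),33),onz(t,T(740,382),33), "side", onz(s,S(230,605),33),onz(s,S(702,232),33))
for n,a,b in [("lipL",(48,410),(230,603)),("lipR",(740,382),(702,232)),("nutL",(146,321),(262,427)),("nutR",(641,300),(594,184)),("barL",(222,318),(335,292)),("barR",(567,300),(553,150)),("tipmid",(396,391),(505,258))]:
    print(n,tri(t,T(*a),s,S(*b)))
C=lambda x,y:(x/2.8+140-.3,y/2.8+175-.3)
for n,p,q in [("hA",(120,67),(140,204)),("hB",(249,36),(237,174)),("hC",(370,34),(354,172)),("span jaw-eye",(677,55),(660,232))]:
    a=onz(t,C(*p),7);b=onz(t,C(*q),7);print(n,a,b,np.linalg.norm(a-b))
E
```

```text
cams [ 331.56127354    1.38586585 1366.02968932] [-227.06264084  565.87353529 1144.74039376]
lip [511.15411254 340.12115295  33.        ] [ 552.61082572 -335.02416561   33.        ] side [502.45634516 338.99189377  33.        ] [ 545.3850095  -331.75114369   33.        ]
lipL (array([509.72650583, 338.87271103,  28.43043582]), np.float64(6.083898249478751))
lipR (array([ 553.16547307, -338.52336903,   23.26590191]), np.float64(2.968290904817117))
nutL (array([580.3053903 , 229.04555604, 129.34493951]), np.float64(2.0982262621796504))
nutR (array([ 607.94131145, -219.91898741,  133.83569129]), np.float64(3.2851808517972625))
barL (array([555.50199557, 141.60512955, 264.44425612]), np.float64(5.267489950142998))
barR (array([ 581.09184625, -139.00451224,  244.45118869]), np.float64(4.31242289205665))
tipmid (array([499.42827014,  -1.56716508, 248.27113497]), np.float64(10.445371131302846))
hA [464.62355956 264.73138872   7.        ] [320.74717286 238.97530762   7.        ] 146.16357399221644
hB [500.1789489  129.17711163   7.        ] [354.17101785 137.97335335   7.        ] 146.2726556684875
hC [504.83614884   1.20659225   7.        ] [358.5814499   15.22915232   7.        ] 146.92538634869538
span jaw-eye [ 489.20410143 -326.65054176    7.        ] [ 300.84301339 -308.88677535    7.        ] 189.19685748865643
```

Run:
```python
from h import *
w=snap("wrist");p,R=pose();c=-np.array(w["R"]).T@w["t"]
print("cam in tool",R.inv().apply(c-p),"cam axis in tool",R.inv().apply(np.array(w["R"])[2]))
Y=0.0613;ex=np.array([np.cos(Y),np.sin(Y),0]);ey=np.array([-np.sin(Y),np.cos(Y),0])
# pre push point: console centre line through (594.1,4.6)
c0=np.array([594.1,4.6,0]);bar=np.array([568.3,1.3,0]);print("bar x' rel",(bar-c0)@ex,(bar-c0)@ey)
print("nuts",[( (np.array(q)-c0[:2])@ex[:2],(np.array(q)-c0[:2])@ey[:2]) for q in [(580.3,229),(607.9,-219.9)]])
t=c0+ex*((bar-c0)@ex-45)+ey*40;t[2]=330;Rg=Rt.from_euler("xyz",[180,0,3.5],degrees=True)
print(t,delta(t,Rg))
```

```text
cam in tool [  65.0724219     1.25016036 -134.33704983] cam axis in tool [-2.58872333e-01 -3.30567060e-04  9.65911490e-01]
bar x' rel -25.953704309633302 -1.7132520562151399
nuts [(np.float64(-0.0269733938938419), np.float64(224.82392949247202)), (np.float64(0.02084723227910068), np.float64(-224.92374166679895))]
[520.82910032  40.17813113 330.        ] [np.float64(0.4949), np.float64(-0.4328), np.float64(-0.0907), np.float64(-0.02), np.float64(0.0), np.float64(19.58)]
```

Request:
move_arm(rows=[[[0,0,-0.05,0,0,0],[0,0,-0.09,0,0,0],[0.495,-0.433,-0.09,0,0,19.6],[0.495,-0.433,-0.09,0,0,19.6],[0.495,-0.433,-0.09,0,0,19.6],[0.495,-0.433,-0.09,0,0,19.6],[0.495,-0.433,-0.09,0,0,19.6],[0.495,-0.433,-0.09,0,0,19.6],[0.495,-0.433,-0.09,0,0,19.6],[0.495,-0.433,-0.09,0,0,19.6],[0.495,-0.433,-0.09,0,0,19.6],[0.495,-0.433,-0.09,0,0,19.6],[0.495,-0.433,-0.09,0,0,19.6],[0.495,-0.433,-0.09,0,0,19.6],[0.495,-0.433,-0.09,0,0,19.6],[0.495,-0.433,-0.09,0,0,19.6],[0.495,-0.433,-0.09,0,0,19.6],[0.495,-0.433,-0.09,0,0,19.6]]], grip=0, newtons=40)

```text
time: 2.2
tool_pos: [520.6, 39.7, 329.3]
tcp_rot: [180.0, 0.0, 3.5]
ft_force: [-0.3, -0.3, 0.1]
finger_gap: -0.0
```

Run:
```python
from h import *
s=snap("side","s2");w=snap("wrist","w2");print(sensors.sense())
crop(s,(90,80,340,290),3,"sc2")
```

```text
{'time': 2.3, 'joint_pos': array([-1.33018855e+00, -5.80856359e+00,  8.93574246e+01, -2.39912742e-02,
        9.64414242e+01,  8.52943601e+01]), 'qd': array([-0.42913952, -0.11327599, -0.07001183,  0.06270321, -0.0101479 ,
        0.21329891]), 'joint_efforts': array([ 6.95806760e-01, -4.50730705e+01, -5.07139742e+01,  4.48803033e-02,
       -6.66416177e-03, -1.14094387e-02]), 'tool_pos': array([520.56785311,  38.97753916, 329.4727136 ]), 'tcp_rot': array([ 1.79975444e+02, -7.72685169e-03,  3.37275944e+00]), 'ft_force': array([-0.56471116, -0.20517753, -0.68113158]), 'wrist_torque': array([-0.00216016,  0.00410271, -0.00788701]), 'finger_gap': 0.13106667253376156}
```

Request:
move_arm(rows=[[[0,0,0.04,0,0,0],[0,0,0.08,0,0,0],[0,0,0.09,0,0,0],[0.01,0,0.09,0,0,0],[0.02,0,0.09,0,0,0],[0.025,0,0.09,0,0,0],[0.03,0,0.09,0,0,0],[0.035,0,0.09,0,0,0],[0.04,0,0.09,0,0,0],[0.045,0,0.09,0,0,0],[0.05,0,0.09,0,0,0],[0.055,0,0.09,0,0,0],[0.06,0,0.09,0,0,0],[0.065,0,0.09,0,0,0],[0.07,0,0.09,0,0,0],[0.07,0,0.09,0,0,0]]])

```text
time: 3.9
tool_pos: [592.0, 44.8, 240.7]
tcp_rot: [180.0, -0.1, 3.5]
ft_force: [0.1, -0.5, 0.9]
finger_gap: -0.1
```

Run:
```python
from h import *
s=snap("side");w=snap("wrist","w3");st=sensors.sense();print(st["ft_force"],st["tool_pos"])
crop(s,(90,80,340,290),3,"sc3")
```

```text
[ 0.26817243 -0.46657485 -0.76568859] [591.45283069  44.6966829  240.01739359]
```

Request:
move_arm(rows=[[[0.003,0,0,0,0,0],[0.006,0,0,0,0,0],[0.009,0,0,0,0,0],[0.012,0,0,0,0,0],[0.015,0,0,0,0,0],[0.018,0,0,0,0,0],[0.02,0,0,0,0,0]]])

```text
time: 4.7
tool_pos: [611.0, 45.9, 239.2]
tcp_rot: [-180.0, 0.0, 3.5]
ft_force: [-4.5, 0.6, 3.8]
finger_gap: -0.2
```

Request:
move_arm(rows=[[[0.002,0,0,0,0,0],[0.004,0,0,0,0,0],[0.006,0,0,0,0,0]]])

```text
time: 5.0
tool_pos: [612.6, 46.0, 239.2]
tcp_rot: [180.0, 0.6, 3.5]
ft_force: [-39.6, -2.3, 19.8]
finger_gap: 0.1
```

Request:
move_arm(rows=[[[0.002,0,0,0,0,0],[0.004,0,0,0,0,0],[0.005,0,0,0,0,0]]])

```text
time: 5.3
tool_pos: [612.6, 46.0, 239.2]
tcp_rot: [180.0, 1.2, 3.5]
ft_force: [-67.5, -4.8, 31.8]
finger_gap: -0.1
```

Request:
move_arm(rows=[[[0.002,0,0,0,0,0],[0.004,0,0,0,0,0]]])

```text
time: 5.5
tool_pos: [612.7, 46.1, 239.2]
tcp_rot: [180.0, 1.8, 3.5]
ft_force: [-96.6, -7.7, 44.0]
finger_gap: -0.0
```

Request:
move_arm(rows=[[[-0.01,0,0,0,0,0],[-0.03,0,0,0,0,0],[-0.06,0,-0.01,0,0,0],[-0.06,0,-0.06,0,0,0],[-0.06,0,-0.11,0,0,0],[-0.06,0,-0.16,0,0,0],[-0.06,0,-0.18,0,0,0],[-0.06,0,-0.18,0,0,0]]])

```text
time: 6.3
tool_pos: [567.5, 43.1, 424.4]
tcp_rot: [180.0, -0.5, 3.5]
ft_force: [0.0, -0.1, -0.8]
finger_gap: 0.1
```

Run:
```python
from h import *
s=snap("side");w=snap("wrist","w4");t=snap("top");st=sensors.sense();print(st["ft_force"],st["tool_pos"])
crop(s,(90,80,340,290),3,"sc4");crop(t,(140,45,400,185),3,"tc4");crop(w,(80,40,560,240),1.66,"wc4")
```

```text
[-0.19437666  0.20154837 -1.34182897] [565.85965634  43.10718828 417.64369183]
```

```bash
cat >> h.py <<'E'
Y=0.0613;ex=np.array([np.cos(Y),np.sin(Y),0]);ey=np.array([-np.sin(Y),np.cos(Y),0]);ez=np.array([0,0,1.])
ax=np.cos(np.radians(12))*ez-np.sin(np.radians(12))*ex
def Rtool(yawc,tilt):
    "tool down, x at yawc deg from console x (seen from above), then tilted forward by tilt deg"
    return Rt.from_rotvec(-np.radians(tilt)*ey)*Rt.from_euler("z",np.degrees(Y)+yawc,degrees=True)*Rt.from_euler("x",180,degrees=True)
E
python3 - <<'E'
from h import *
n=np.array([580.3,229,129]);print(delta(n+90*ax,Rtool(90,12)), sensors.sense()["tool_pos"])
E
```

```text
[np.float64(0.0073), np.float64(-0.1846), np.float64(0.2006), np.float64(-9.5), np.float64(9.49), np.float64(-89.67)] [565.85965634  43.10718828 417.64369183]
```

Request:
move_arm(rows=[[[0.007,-0.045,0,-2,2,-20],[0.007,-0.09,0,-4,4,-40],[0.007,-0.135,0,-6,6,-60],[0.007,-0.185,0,-9.5,9.5,-89.7],[0.007,-0.185,0,-9.5,9.5,-89.7],[0.007,-0.185,0,-9.5,9.5,-89.7],[0.007,-0.185,0.02,-9.5,9.5,-89.7],[0.007,-0.185,0.06,-9.5,9.5,-89.7],[0.007,-0.185,0.1,-9.5,9.5,-89.7],[0.007,-0.185,0.14,-9.5,9.5,-89.7],[0.007,-0.185,0.18,-9.5,9.5,-89.7],[0.007,-0.185,0.2,-9.5,9.5,-89.7],[0.007,-0.185,0.2,-9.5,9.5,-89.7],[0.007,-0.185,0.2,-9.5,9.5,-89.7]]], grip=1)

```text
time: 7.85
tool_pos: [560.9, 228.0, 218.1]
tcp_rot: [168.0, 0.0, 93.5]
ft_force: [0.8, 0.1, 0.4]
finger_gap: 85.0
```

Run:
```python
from h import *
w=snap("wrist","w5");p,R=pose();print(p,delta(np.array([580.3,229,129])+90*ax,Rtool(90,12)))
print(proj(w,[580.3,229,129]))
crop(w,(180,60,400,260),3,"wc5")
```

```text
[561.85965287 228.33738226 219.94714085] [np.float64(-0.0005), np.float64(-0.0009), np.float64(0.0028), np.float64(0.13), np.float64(-0.01), np.float64(0.02)]
[281.99463494 218.46752218]
```

Request:
move_arm(rows=[[[-0.02,0,0,0,0,0],[-0.04,0,0,0,0,0],[-0.04,0,0,0,0,0],[-0.04,0,0,0,0,0]]])

```text
time: 8.3
tool_pos: [565.0, 188.5, 221.3]
tcp_rot: [167.7, -0.0, 93.5]
ft_force: [-0.2, -0.3, -0.9]
finger_gap: 85.5
```

```bash
cat >> h.py <<'E'
import pickle
def savesnap(s,name): pickle.dump({k:np.array(v) for k,v in s.items()},open(f"{name}.pkl","wb"))
def loadsnap(name): return pickle.load(open(f"{name}.pkl","rb"))
E
python3 - <<'E'
from h import *
w=snap("wrist","w6");p,R=pose();print(p);savesnap(w,"w6")
crop(w,(200,60,360,210),5,"wc6")
s5=cv2.imread("pics/w5.png")[:,:,::-1]
crop({"color":s5},(200,160,360,260),5,"wc5b")
E
```

```text
[564.78245197 188.82589552 220.89604887]
```

```bash
cat >> h.py <<'E'
def pnp(s,px,obj):
    c,_=ray(s,(0,0));R=np.array(s["R"]);und=[]
    for q in px:
        _,v=ray(s,q);v=R@v;und.append(v[:2]/v[2])
    ok,rv,tv=cv2.solvePnP(np.array(obj,float),np.array(und,float).reshape(-1,1,2),np.eye(3),None,flags=cv2.SOLVEPNP_ITERATIVE)
    Ro=Rt.from_rotvec(rv.ravel());Xc=lambda X:R.T@(Ro.apply(X)+tv.ravel()-np.array(s["t"]))
    return Xc,R.T@Ro.as_matrix()
E
python3 - <<'E'
from h import *
w6=loadsnap("w6")
P6=[(200+x/5-.4,60+y/5-.4) for x,y in [(253,455),(475,402),(521,625),(307,670)]]
obj=[(-18,18,0),(18,18,0),(18,-18,0),(-18,-18,0)]
X,M=pnp(w6,P6,obj);print("pnp centre top",X(np.zeros(3)),"normal",M[:,2],"expected",ax)
print("corners nut on plane; yaw",np.degrees(np.arctan2(*( (X([18,0,0])-X([-18,0,0]))[[1,0]])))-np.degrees(Y))
p=np.array([562.0,228.3,219.5]);R=Rtool(90,12)
p6,R6=pose();co=R6.inv().apply(-w6["R"].T@w6["t"]-p6)
c=p+R.apply(co);Rc=w6["R"]@R6.as_matrix()@R.inv().as_matrix()
w5=dict(w6);w5["R"]=Rc;w5["t"]=-Rc@c
P5=[(200+x/5-.4,160+y/5-.4) for x,y in [(281,208),(497,163),(532,372),(328,412)]]
q=[tri(w6,a,w5,b) for a,b in zip(P6,P5)]
for a in q: print(a)
m=np.mean([a[0] for a in q],0);print("mean",m)
s6=[(200+243/5-.4,60+378/5-.4)]
# block top corners w6
B6=[(200+x/5-.4,60+y/5-.4) for x,y in [(242,378),(600,378),(590,655),(248,655)]]
X,M=pnp(w6,B6,[(-32,25,0),(32,25,0),(32,-25,0),(-32,-25,0)]);print("block top",X(np.zeros(3)),M[:,2])
E
```

```text
pnp centre top [581.24819439 228.69464824 120.46459222] normal [-0.25805232 -0.0516549   0.96474907] expected [-0.20752118 -0.01273701  0.9781476 ]
corners nut on plane; yaw 13.209792794237925
(array([559.79773714, 241.34626191, 124.51128827]), np.float64(2.492125989233077))
(array([591.60758684, 251.2414045 , 134.95913872]), np.float64(2.782454290410777))
(array([599.6500294 , 218.37437819, 138.59613486]), np.float64(1.422903753535315))
(array([568.19098111, 209.33111748, 131.06018545]), np.float64(1.7536033557283466))
mean [579.81158362 230.07329052 132.28168683]
block top [593.47854118 229.77388162  89.05588189] [-0.19590746 -0.00216928  0.98061999]
```

Run:
```python
from h import *
w6=loadsnap("w6")
P6=np.array([(200+x/5-.4,60+y/5-.4) for x,y in [(253,455),(475,402),(521,625),(307,670)]])
q=np.array([onplane(w6,a,[581,229,123],ax) for a in P6]);print(q,np.linalg.norm(q-np.roll(q,1,0),axis=1))
n=q.mean(0);print(n)
print(delta(n+30*ax,Rtool(103.3,12)),delta(n-18*ax,Rtool(103.3,12)))
```

```text
[[559.22440753 240.9553543  118.53582588]
 [592.60381454 251.07873422 125.74933379]
 [602.36850985 216.64709083 127.37263178]
 [568.99814129 207.23467391 120.17029928]] [35.14657396 35.61884795 35.82628138 35.4125498 ]
[580.7987183  228.97896332 122.95702268]
[np.float64(0.039), np.float64(-0.0026), np.float64(0.0697), np.float64(0.24), np.float64(-0.02), np.float64(-13.3)] [np.float64(0.039), np.float64(-0.0028), np.float64(0.1177), np.float64(0.24), np.float64(-0.02), np.float64(-13.3)]
```

Request:
move_arm(rows=[[[0.02,-0.002,0.03,0,0,-6],[0.039,-0.0026,0.06,0,0,-13.3],[0.039,-0.0026,0.08,0,0,-13.3],[0.039,-0.0026,0.1,0,0,-13.3],[0.039,-0.0027,0.11,0,0,-13.3],[0.039,-0.0027,0.117,0,0,-13.3],[0.039,-0.0027,0.117,0,0,-13.3]]])

```text
time: 9.05
tool_pos: [583.3, 228.7, 103.9]
tcp_rot: [168.3, 2.8, 106.6]
ft_force: [-0.1, -0.4, 0.1]
finger_gap: 85.1
```

Run:
```python
from h import *
w=snap("wrist","w7");st=sensors.sense();print(st["ft_force"],st["tool_pos"])
s=snap("side");crop(s,(130,170,240,270),6,"sc7")
```

```text
[ 0.326641   -0.4735557  -0.34157445] [583.6761798  228.78714815 104.84126579]
```

Request:
move_arm(rows=[[[0,0,0,0,0,0],[0,0,0,0,0,0],[0,0,0,0,0,0],[0,0,0,0,0,0],[0,0,0,0,0,0],[0,0,0,0,0,0],[0,0,0,0,0,0]]], grip=0, newtons=30)

```text
time: 9.85
tool_pos: [584.6, 229.0, 105.7]
tcp_rot: [168.0, 2.8, 106.6]
ft_force: [3.9, 2.5, 5.5]
finger_gap: 35.6
```

Run:
```python
from h import *
st=sensors.sense();print(st["ft_force"],st["wrist_torque"],st["finger_gap"],st["tool_pos"]);p,R=pose();print((Rtool(0,12).inv()*R).as_rotvec(degrees=True))
print((p-[580.8,229,123])@ex,(p-[580.8,229,123])@ey)
```

```text
[3.92181461 2.51083197 5.53087535] [ 0.401938  -0.7012231  0.0193544] 35.59490424784007 [584.63186525 229.02087831 105.65765237]
[  -0.19989363    0.22933419 -103.32317663]
3.8259470601550163 -0.21390716467951915
```

Request:
move_arm(rows=[[[0,0,0,0,0,6],[0,0,0,0,0,12],[0,0,0,0,0,18],[0,0,0,0,0,24],[0,0,0,0,0,30],[0,0,0,0,0,36],[0,0,0,0,0,42],[0,0,0,0,0,48],[0,0,0,0,0,54],[0,0,0,0,0,60],[0,0,0,0,0,65],[0,0,0,0,0,68],[0,0,0,0,0,68]]])

```text
time: 11.15
tool_pos: [583.1, 229.6, 105.2]
tcp_rot: [173.0, -9.9, 39.4]
ft_force: [-5.6, 4.0, 10.8]
finger_gap: 35.7
```

```bash
cat >> h.py <<'E'
def rep():
    st=sensors.sense();p,R=pose();f=st["ft_force"];m=st["wrist_torque"]
    print("t",st["time"],"F",np.round(f,1),"M",np.round(m,2),"M_ax",round(m@R.as_matrix()[:,2],2),"gap",round(st["finger_gap"],1),"p",np.round(p,1),"rot rel",np.round((Rtool(0,12).inv()*R).as_rotvec(degrees=True),1),"joints",np.round(st["joint_pos"]))
E
python3 -c "
from h import *
rep();snap('wrist','w8')"
```

```text
t 11.15 F [-5.6  4.  10.8] M [0.64 0.58 0.13] M_ax 0.01 gap 35.7 p [583.1 229.6 105.2] rot rel [  0.    0.1 -35.2] joints [ 19.   7. 101.  -3.  60.  71.]
```

Request:
move_arm(rows=[[[0,0,0,0,0,1],[0,0,0,0,0,2],[0,0,0,0,0,2]]])

```text
time: 11.5
tool_pos: [582.9, 229.5, 105.2]
tcp_rot: [173.3, -10.1, 37.5]
ft_force: [-5.6, 4.1, 10.8]
finger_gap: 35.6
```

```bash
python3 -c "
from h import *
rep()"
```

```text
t 11.5 F [-5.6  4.1 10.8] M [0.5  0.73 0.84] M_ax -0.71 gap 35.6 p [582.9 229.5 105.2] rot rel [  0.    0.1 -33.4] joints [ 19.   7. 101.  -4.  60.  73.]
```

Request:
move_arm(rows=[[[0,0,0,0,0,0],[0,0,0,0,0,0],[0,0,0,0,0,0],[0,0,-0.03,0,0,0],[0,0,-0.08,0,0,0],[0,0,-0.13,0,0,0],[0,0,-0.18,0,0,0],[0,0,-0.23,0,0,0],[0,0,-0.23,0,0,0]]], grip=1)

```text
time: 12.4
tool_pos: [537.3, 226.5, 339.1]
tcp_rot: [173.0, -10.8, 37.5]
ft_force: [0.6, -0.0, 0.5]
finger_gap: 85.4
```

```bash
python3 -c "
from h import *
rep()
n=np.array([608.4,-218.8,121])
print(delta(n+235*ax,Rtool(90,12)),delta(n+95*ax,Rtool(90,12)))"
```

```text
t 12.4 F [ 0.6 -0.   0.5] M [-0.02  0.11  0.02] M_ax -0.03 gap 85.4 p [537.3 226.5 339.1] rot rel [ -0.    0.9 -33.3] joints [20. -8. 91. -3. 84. 73.]
[np.float64(-0.2483), np.float64(0.3737), np.float64(-0.0143), np.float64(0.67), np.float64(-0.61), np.float64(-56.71)] [np.float64(-0.2503), np.float64(0.373), np.float64(0.1257), np.float64(0.67), np.float64(-0.61), np.float64(-56.71)]
```

Request:
move_arm(rows=[[[-0.25,0.373,-0.015,0.7,-0.6,-56.7],[-0.25,0.373,-0.015,0.7,-0.6,-56.7],[-0.25,0.373,-0.015,0.7,-0.6,-56.7],[-0.25,0.373,-0.015,0.7,-0.6,-56.7],[-0.25,0.373,-0.015,0.7,-0.6,-56.7],[-0.25,0.373,-0.015,0.7,-0.6,-56.7],[-0.25,0.373,-0.015,0.7,-0.6,-56.7],[-0.25,0.373,-0.015,0.7,-0.6,-56.7],[-0.25,0.373,-0.015,0.7,-0.6,-56.7],[-0.25,0.373,-0.015,0.7,-0.6,-56.7],[-0.25,0.373,-0.015,0.7,-0.6,-56.7],[-0.25,0.373,0.03,0.7,-0.6,-56.7],[-0.25,0.373,0.08,0.7,-0.6,-56.7],[-0.25,0.373,0.11,0.7,-0.6,-56.7],[-0.25,0.373,0.125,0.7,-0.6,-56.7],[-0.25,0.373,0.125,0.7,-0.6,-56.7],[-0.25,0.373,0.125,0.7,-0.6,-56.7]]])

```text
time: 14.1
tool_pos: [585.7, -221.3, 207.8]
tcp_rot: [168.7, 0.2, 93.5]
ft_force: [-0.3, -0.4, 1.0]
finger_gap: 85.2
```

```bash
python3 -c "
from h import *
rep();w=snap('wrist','w9');savesnap(w,'w9');crop(w,(200,140,360,260),5,'wc9')
s=snap('side');crop(s,(130,170,240,270),6,'sc9')
"
```

```text
t 14.1 F [-0.3 -0.4  1. ] M [-0.05  0.08  0.01] M_ax -0.02 gap 85.2 p [ 585.7 -221.3  207.8] rot rel [  0.4  -0.7 -90.1] joints [-29.   3.  94.   6.  73. -34.]
```

```bash
python3 -c "
from h import *
rep();w=loadsnap('w9')
P=[(200+x/5-.4,140+y/5-.4) for x,y in [(345,288),(577,298),(557,518),(338,503)]]
X,M=pnp(w,P,[(-18,18,0),(18,18,0),(18,-18,0),(-18,-18,0)]);print('pnp',X(np.zeros(3)))
q=np.array([onplane(w,a,[608.4,-218.8,121],ax) for a in P]);n=q.mean(0)
print(n,np.linalg.norm(q-np.roll(q,1,0),axis=1))
B=ey
for a,b in [(0,1),(3,2),(3,0),(2,1)]:
    d=q[b]-q[a];e2=np.cross(ax,ey*-1);e1=np.cross(ey,ax);print(np.degrees(np.arctan2(d@ey,d@e1)))
"
```

```text
t 14.2 F [0.5 0.2 1. ] M [-0.01  0.08 -0.03] M_ax 0.03 gap 85.4 p [ 586.3 -221.8  209.2] rot rel [  0.2  -0.7 -90.1] joints [-29.   3.  94.   6.  73. -34.]
pnp [ 610.44735142 -221.34641485  121.35489196]
[ 610.47318977 -221.34226371  121.40673816] [35.63599155 36.19581744 36.60308685 35.64815603]
-2.2623807829909004
-3.808041281382283
87.60692964513484
86.73275893220203
```

```bash
python3 -c "
from h import *
rep()
n=np.array([610.2,-221,121])
print(delta(n+30*ax,Rtool(87.1,12)),delta(n-16*ax,Rtool(87.1,12)))"
```

```text
t 14.2 F [0.5 0.2 1. ] M [-0.01  0.08 -0.03] M_ax 0.03 gap 85.4 p [ 586.3 -221.8  209.2] rot rel [  0.2  -0.7 -90.1] joints [-29.   3.  94.   6.  73. -34.]
[np.float64(-0.0003), np.float64(0.0056), np.float64(0.0612), np.float64(-0.55), np.float64(0.33), np.float64(2.96)] [np.float64(-0.0001), np.float64(0.006), np.float64(0.1072), np.float64(-0.55), np.float64(0.33), np.float64(2.96)]
```

Request:
move_arm(rows=[[[0,0.003,0.03,-0.5,0.3,3],[0,0.006,0.06,-0.5,0.3,3],[0,0.006,0.08,-0.5,0.3,3],[0,0.006,0.095,-0.5,0.3,3],[0,0.006,0.105,-0.5,0.3,3],[0,0.006,0.107,-0.5,0.3,3],[0,0.006,0.107,-0.5,0.3,3]]])

```text
time: 14.9
tool_pos: [612.3, -220.2, 103.3]
tcp_rot: [168.2, -0.7, 90.6]
ft_force: [0.5, 0.4, -0.3]
finger_gap: 85.5
```

```bash
python3 -c "
from h import *
rep();w=snap('wrist','w10')"
```

```text
t 14.9 F [ 0.5  0.4 -0.3] M [-0.04  0.12  0.04] M_ax -0.05 gap 85.5 p [ 612.3 -220.2  103.3] rot rel [  0.2  -0.1 -87. ] joints [-28.  12.  96.   7.  62. -31.]
```

Nut square between the fingers (centre col 285). Close and turn.

Request:
move_arm(rows=[[[0,0,0,0,0,0],[0,0,0,0,0,0],[0,0,0,0,0,0],[0,0,0,0,0,0],[0,0,0,0,0,0],[0,0,0,0,0,0],[0,0,0,0,0,0]]], grip=0, newtons=30)

```text
time: 15.65
tool_pos: [613.5, -220.1, 103.9]
tcp_rot: [168.1, -0.6, 90.6]
ft_force: [6.0, 0.3, 0.6]
finger_gap: 35.3
```

```bash
python3 -c "
from h import *
rep()"
```

```text
t 15.65 F [6.  0.3 0.6] M [ 0.06 -0.77 -0.05] M_ax 0.05 gap 35.3 p [ 613.5 -220.1  103.9] rot rel [  0.1  -0.  -87. ] joints [-28.  12.  96.   7.  62. -31.]
```

Request:
move_arm(rows=[[[0,0,0,0,0,6],[0,0,0,0,0,12],[0,0,0,0,0,18],[0,0,0,0,0,24],[0,0,0,0,0,30],[0,0,0,0,0,36],[0,0,0,0,0,42],[0,0,0,0,0,48],[0,0,0,0,0,51],[0,0,0,0,0,52],[0,0,0,0,0,52]]])

```text
time: 16.75
tool_pos: [612.3, -219.5, 103.5]
tcp_rot: [173.3, -9.7, 39.1]
ft_force: [-2.3, 4.0, 6.7]
finger_gap: 35.5
```

```bash
python3 -c "
from h import *
rep()"
```

```text
t 16.75 F [-2.3  4.   6.7] M [0.57 0.37 0.08] M_ax 0.05 gap 35.5 p [ 612.3 -219.5  103.5] rot rel [  0.2  -0.2 -35. ] joints [-28.  12.  96.   7.  62.  21.]
```

Request:
move_arm(rows=[[[0,0,0,0,0,1],[0,0,0,0,0,2],[0,0,0,0,0,2]]])

```text
time: 17.05
tool_pos: [612.3, -219.5, 103.5]
tcp_rot: [173.6, -9.9, 37.2]
ft_force: [-3.1, 2.9, 5.4]
finger_gap: 35.3
```

```bash
python3 -c "
from h import *
rep()"
```

```text
t 17.05 F [-3.1  2.9  5.4] M [0.48 0.28 0.81] M_ax -0.69 gap 35.3 p [ 612.3 -219.5  103.5] rot rel [  0.2  -0.2 -33.1] joints [-28.  12.  96.   7.  62.  23.]
```

Request:
move_arm(rows=[[[0,0,0,0,0,0],[0,0,0,0,0,0],[0,0,0,0,0,0],[0,0,-0.03,0,0,0],[0,0,-0.07,0,0,0],[0,0,-0.11,0,0,0],[0,0,-0.15,0,0,0],[0,0,-0.15,0,0,0]]], grip=1)

```text
time: 17.85
tool_pos: [583.8, -223.9, 257.6]
tcp_rot: [173.0, -10.1, 37.2]
ft_force: [1.4, -0.3, 1.0]
finger_gap: 85.8
```

```bash
sed -i 's/^Y=0.0613/Y=0.064/' h.py; python3 -c "
from h import *
rep();t=snap('top','t11');crop(t,(330,170,470,300),5,'tc11')
print('fg',onz(t,(420,248),60),onz(t,(408,255),0))
print(delta([383.4,-316.7,150],Rt.from_euler('xyz',[180,0,-5.4],degrees=True)))"
```

```text
t 17.85 F [ 1.4 -0.3  1. ] M [-0.03  0.03 -0.05] M_ax 0.04 gap 85.8 p [ 583.8 -223.9  257.6] rot rel [ -0.4   0.2 -32.9] joints [-29.   0.  92.   7.  78.  23.]
fg [ 330.96912258 -426.02911391   60.        ] [ 309.57842725 -409.02810583    0.        ]
[np.float64(-0.2304), np.float64(-0.0534), np.float64(0.0589), np.float64(2.73), np.float64(-12.08), np.float64(41.79)]
```

Request:
move_arm(rows=[[[-0.05,-0.012,0.0,0.6,-2.6,9],[-0.1,-0.024,0.0,1.2,-5.2,18],[-0.15,-0.036,0.01,1.8,-7.8,27],[-0.2,-0.048,0.03,2.4,-10.4,36],[-0.23,-0.053,0.059,2.7,-12.1,41.8],[-0.23,-0.053,0.059,2.7,-12.1,41.8],[-0.23,-0.053,0.059,2.7,-12.1,41.8],[-0.23,-0.053,0.059,2.7,-12.1,41.8]]], grip=0.7)

```text
time: 18.7
tool_pos: [382.7, -315.3, 146.9]
tcp_rot: [-179.9, 0.3, -5.3]
ft_force: [0.1, 0.6, 1.0]
finger_gap: 59.9
```

```bash
python3 -c "
from h import *
rep();w=snap('wrist','w12');savesnap(w,'w12')"
```

```text
t 18.7 F [0.1 0.6 1. ] M [-0.04 -0.03  0.05] M_ax -0.05 gap 59.9 p [ 382.7 -315.3  146.9] rot rel [ -0.8 -12.3   8.9] joints [-45.  -5. 108.  -0.  78.  50.]
```

```bash
python3 -c "
from h import *
w=loadsnap('w12');crop(w,(230,70,340,300),3,'wc12')
for a in [(247,84),(262,84),(308,84),(324,84),(265,290),(301,290),(273,165),(297,165),(274,255),(296,255)]: print(a,np.round(onz(w,a,14),1))
"
```

```text
(247, 84) [ 492.1 -296.8   14. ]
(262, 84) [ 490.9 -309.5   14. ]
(308, 84) [ 487.4 -348.2   14. ]
(324, 84) [ 486.2 -361.7   14. ]
(265, 290) [ 297.3 -291.5   14. ]
(301, 290) [ 294. -328.   14.]
(273, 165) [ 422.2 -312.1   14. ]
(297, 165) [ 420.2 -333.7   14. ]
(274, 255) [ 334.8 -304.4   14. ]
(296, 255) [ 332.9 -325.9   14. ]
```

```bash
python3 -c "
from h import *
rep()
for z in (40,10.5): print(delta([392.6,-320,z],Rt.from_euler('xyz',[180,0,-5.4],degrees=True)))"
```

```text
t 18.75 F [ 0.6 -0.1 -0.2] M [-0.04  0.03 -0.  ] M_ax 0.0 gap 59.9 p [ 383.1 -315.4  147.5] rot rel [ -0.8 -12.2   8.9] joints [-45.  -5. 108.  -0.  78.  50.]
[np.float64(0.0104), np.float64(0.0039), np.float64(0.1074), np.float64(-0.08), np.float64(0.28), np.float64(0.16)]
[np.float64(0.0105), np.float64(0.0039), np.float64(0.1369), np.float64(-0.08), np.float64(0.28), np.float64(0.16)]
```

Request:
move_arm(rows=[[[0.005,0.002,0.03,0,0.3,0],[0.01,0.004,0.07,0,0.3,0],[0.0105,0.004,0.1,0,0.3,0],[0.0105,0.004,0.12,0,0.3,0],[0.0105,0.004,0.128,0,0.3,0],[0.0105,0.004,0.128,0,0.3,0],[0.0105,0.004,0.128,0,0.3,0]]])

```text
time: 19.45
tool_pos: [392.2, -320.6, 19.9]
tcp_rot: [-179.9, -0.0, -5.3]
ft_force: [-0.2, 0.6, 0.5]
finger_gap: 59.6
```

```bash
python3 -c "
from h import *
rep();rep()
for z in (10.5,): print(delta([392.6,-320,z],Rt.from_euler('xyz',[180,0,-5.4],degrees=True)))
snap('wrist','w13')"
```

```text
t 19.45 F [-0.2  0.6  0.5] M [ 0.04 -0.01  0.08] M_ax -0.08 gap 59.6 p [ 392.2 -320.6   19.9] rot rel [ -0.9 -12.    9. ] joints [-45.   6. 111.   0.  63.  50.]
t 19.45 F [-0.2  0.6  0.5] M [ 0.04 -0.01  0.08] M_ax -0.08 gap 59.6 p [ 392.2 -320.6   19.9] rot rel [ -0.9 -12.    9. ] joints [-45.   6. 111.   0.  63.  50.]
[np.float64(0.0003), np.float64(-0.0006), np.float64(0.0094), np.float64(-0.05), np.float64(-0.01), np.float64(0.07)]
```

Request:
move_arm(rows=[[[0,-0.001,0.005,0,0,0],[0,-0.001,0.0095,0,0,0],[0,-0.001,0.0095,0,0,0]]])

```text
time: 19.8
tool_pos: [390.7, -318.5, 8.2]
tcp_rot: [-179.8, 0.1, -5.4]
ft_force: [0.3, -0.0, -0.2]
finger_gap: 59.5
```

Request:
move_arm(rows=[[[0,0,0,0,0,0],[0,0,0,0,0,0],[0,0,0,0,0,0],[0,0,0,0,0,0],[0,0,0,0,0,0],[0,0,0,0,0,0]]], grip=0, newtons=90)

```text
time: 20.4
tool_pos: [391.2, -319.1, 9.2]
tcp_rot: [-179.9, 0.1, -5.4]
ft_force: [-1.7, 1.3, 6.0]
finger_gap: 19.9
```

```bash
python3 -c "
from h import *
rep()"
```

```text
t 20.4 F [-1.7  1.3  6. ] M [ 0.26  0.24 -0.03] M_ax 0.03 gap 19.9 p [ 391.2 -319.1    9.2] rot rel [ -0.8 -12.1   9. ] joints [-45.   7. 111.   0.  62.  50.]
```

Request:
move_arm(rows=[[[0,0,-0.02,0,0,0],[0,0,-0.05,0,0,0],[0,0,-0.1,0,0,0],[0,0,-0.15,0,0,0],[0,0,-0.19,0,0,0],[0,0,-0.19,0,0,0],[0,0,-0.19,0,0,0]]])

```text
time: 21.1
tool_pos: [391.6, -319.6, 199.1]
tcp_rot: [-179.9, 0.0, -5.4]
ft_force: [-0.7, -0.0, -4.1]
finger_gap: 19.1
```

```bash
python3 -c "
from h import *
rep();w=snap('wrist','w14');savesnap(w,'w14');s=snap('side','s14')
R=Rtool(34.4,12);d=R.as_matrix()[:,0];n=np.array([613.2,-218.7,105.5])+ax*3
for b,u in ((65,90),(65,0)):
  T=n-d*(76.5+b)+ax*(2+u);print(T,delta(T,R))
"
```

```text
t 21.1 F [-0.7 -0.  -4.1] M [-0.    0.09 -0.02] M_ax 0.02 gap 19.1 p [ 391.6 -319.6  199.1] rot rel [ -0.9 -12.    9. ] joints [-45.  -6. 103.   0.  83.  50.]
[ 484.63326772 -307.04635742  174.149592  ] [np.float64(0.0929), np.float64(-0.0201), np.float64(0.0218), np.float64(-3.06), np.float64(12.14), np.float64(-43.32)]
[ 503.30701069 -305.84960346   86.11630793] [np.float64(0.1118), np.float64(-0.0226), np.float64(0.1098), np.float64(-3.06), np.float64(12.14), np.float64(-43.32)]
```

```bash
python3 -c "
from h import *
w=loadsnap('w14');p,R=pose()
# top face of spanner (facing camera) at tool z=2-7=-5
for zt in (-5,-3):
  P0=p+R.apply([0,0,zt]);N=R.apply([0,0,1])
  for a in [(203,56),(236,56),(330,56),(361,56),(210,200),(354,200),(260,203),(304,203)]: print(zt,a,np.round(R.inv().apply(onplane(w,a,P0,N)-p),1))
"
```

```text
-5 (203, 56) [ 98.9 -30.2  -5. ]
-5 (236, 56) [ 98.9 -16.5  -5. ]
-5 (330, 56) [98.9 22.3 -5. ]
-5 (361, 56) [99.  35.1 -5. ]
-5 (210, 200) [ 38.2 -30.8  -5. ]
-5 (354, 200) [38.2 35.8 -5. ]
-5 (260, 203) [36.7 -7.7 -5. ]
-5 (304, 203) [36.7 12.7 -5. ]
-3 (203, 56) [ 99.4 -30.7  -3. ]
-3 (236, 56) [ 99.3 -16.8  -3. ]
-3 (330, 56) [99.4 22.6 -3. ]
-3 (361, 56) [99.5 35.6 -3. ]
-3 (210, 200) [ 37.7 -31.3  -3. ]
-3 (354, 200) [37.7 36.4 -3. ]
-3 (260, 203) [36.3 -7.8 -3. ]
-3 (304, 203) [36.3 12.9 -3. ]
```

Request:
move_arm(rows=[[[0.02,-0.004,0.0,-0.6,2.4,-8],[0.04,-0.008,0.0,-1.2,4.8,-16],[0.06,-0.012,0.0,-1.8,7.2,-24],[0.08,-0.016,0.01,-2.4,9.6,-32],[0.093,-0.02,0.022,-3.06,12.14,-43.3],[0.093,-0.02,0.022,-3.06,12.14,-43.3],[0.1,-0.0215,0.06,-3.06,12.14,-43.3],[0.106,-0.022,0.08,-3.06,12.14,-43.3],[0.11,-0.0225,0.1,-3.06,12.14,-43.3],[0.112,-0.0226,0.11,-3.06,12.14,-43.3],[0.112,-0.0226,0.11,-3.06,12.14,-43.3],[0.112,-0.0226,0.11,-3.06,12.14,-43.3]]])

```text
time: 22.4
tool_pos: [504.4, -306.8, 88.1]
tcp_rot: [173.0, -9.9, 38.7]
ft_force: [0.7, -0.2, -2.8]
finger_gap: 19.6
```

```bash
python3 -c "
from h import *
rep();w=snap('wrist','w15');savesnap(w,'w15');s=snap('side');t=snap('top');crop(t,(290,110,430,240),5,'tc15')"
```

```text
t 22.4 F [ 0.7 -0.2 -2.8] M [ 0.    0.19 -0.06] M_ax 0.06 gap 19.6 p [ 504.4 -306.8   88.1] rot rel [ -0.1   0.  -34.4] joints [-41.   5. 106.  10.  61.   7.]
```

Request:
move_arm(rows=[[[0.009,0,0,0,0,0],[0.018,0,0,0,0,0],[0.018,0,0,0,0,0],[0.018,0,0,0,0,0]]])

```text
time: 22.95
tool_pos: [519.1, -295.6, 91.9]
tcp_rot: [172.9, -9.9, 38.7]
ft_force: [-0.2, -0.2, -2.5]
finger_gap: 19.1
```

```bash
python3 -c "
from h import *
rep();w=snap('wrist','w16');savesnap(w,'w16');crop(w,(180,0,390,140),3.8,'wc16');t=snap('top');crop(t,(310,120,410,210),8,'tc16')"
```

```text
t 22.95 F [-0.2 -0.2 -2.5] M [-0.04  0.3   0.03] M_ax -0.03 gap 19.1 p [ 519.1 -295.6   91.9] rot rel [ -0.2   0.1 -34.5] joints [-39.   5. 105.   9.  62.   9.]
```

Request:
move_arm(rows=[[[0,-0.0023,-0.003,0,0,0],[0,-0.0023,-0.003,0,0,0],[0.005,-0.0023,-0.003,0,0,0],[0.01,-0.0023,-0.003,0,0,0],[0.015,-0.0023,-0.003,0,0,0],[0.018,-0.0023,-0.003,0,0,0],[0.018,-0.0023,-0.003,0,0,0]]])

```text
time: 23.75
tool_pos: [530.9, -282.7, 97.5]
tcp_rot: [172.9, -9.9, 38.7]
ft_force: [0.4, -0.9, -3.6]
finger_gap: 19.8
```

```bash
python3 -c "
from h import *
rep();w=snap('wrist','w17');crop(w,(180,0,390,140),3.8,'wc17');t=snap('top');crop(t,(310,120,410,210),8,'tc17')"
```

```text
t 23.75 F [ 0.4 -0.9 -3.6] M [-0.03  0.17 -0.03] M_ax 0.02 gap 19.8 p [ 530.9 -282.7   97.5] rot rel [ -0.2   0.1 -34.5] joints [-38.   5. 104.   9.  62.  11.]
```

Request:
move_arm(rows=[[[0.005,0,0,0,0,0],[0.01,0,0,0,0,0],[0.015,0,0,0,0,0],[0.02,0,0,0,0,0],[0.024,0,0,0,0,0],[0.028,0,0,0,0,0],[0.028,0,0,0,0,0]]])

```text
time: 24.55
tool_pos: [552.4, -265.5, 102.3]
tcp_rot: [172.9, -9.9, 38.7]
ft_force: [0.1, -0.1, -2.6]
finger_gap: 19.6
```

```bash
python3 -c "
from h import *
rep();w=snap('wrist','w18');crop(w,(160,0,410,240),2.5,'wc18');t=snap('top');crop(t,(310,120,410,210),8,'tc18')"
```

```text
t 24.55 F [ 0.1 -0.1 -2.6] M [-0.1   0.3  -0.02] M_ax -0.0 gap 19.6 p [ 552.4 -265.5  102.3] rot rel [ -0.2   0.1 -34.4] joints [-35.   6. 102.   8.  62.  14.]
```

Request:
move_arm(rows=[[[0.0003,-0.0067,0,0,0,5],[0.0007,-0.01,0,0,0,7.5],[0.0012,-0.0133,0,0,0,10],[0.0018,-0.0166,0,0,0,12.5],[0.0026,-0.0198,0,0,0,15],[0.0035,-0.023,0,0,0,17.5],[0.0046,-0.0262,0,0,0,20],[0.0046,-0.0262,0,0,0,20]]])

```text
time: 25.45
tool_pos: [539.7, -242.6, 99.9]
tcp_rot: [176.7, -11.7, 18.4]
ft_force: [1.8, -2.1, -4.4]
finger_gap: 19.4
```

```bash
python3 -c "
from h import *
rep();w=snap('wrist');crop(w,(160,0,410,240),2.5,'wc19')"
```

```text
t 25.45 F [ 1.8 -2.1 -4.4] M [-0.42  0.06  0.32] M_ax -0.4 gap 19.4 p [ 539.7 -242.6   99.9] rot rel [ -0.2   0.1 -14.4] joints [-34.   3. 106.   8.  61.  35.]
```

Request:
move_arm(rows=[[[0.0003,-0.0067,0,0,0,5],[0.0007,-0.01,0,0,0,7.5],[0.0012,-0.0133,0,0,0,10],[0.0018,-0.0166,0,0,0,12.5],[0.0026,-0.0198,0,0,0,15],[0.0035,-0.023,0,0,0,17.5],[0.0046,-0.0262,0,0,0,20],[0.0056,-0.0287,0,0,0,22],[0.0056,-0.0287,0,0,0,22]]])

```text
time: 26.4
tool_pos: [536.1, -213.6, 99.4]
tcp_rot: [-178.6, -12.0, -4.0]
ft_force: [1.2, -2.8, -3.7]
finger_gap: 19.4
```

```bash
python3 -c "
from h import *
rep();w=snap('wrist');crop(w,(160,0,410,240),2.5,'wc20');t=snap('top');crop(t,(310,120,410,210),8,'tc20')"
```

```text
t 26.4 F [ 1.2 -2.8 -3.7] M [-0.43  0.25  0.4 ] M_ax -0.48 gap 19.4 p [ 536.1 -213.6   99.4] rot rel [-0.2  0.1  7.5] joints [-31.   1. 108.   8.  61.  60.]
```

Request:
move_arm(rows=[[[0.0003,0.005,0,0,0,-3.8],[0.0007,0.01,0,0,0,-7.5],[0.0007,0.01,0,0,0,-7.5],[-0.0092,0.0113,0,0,0,-7.5],[-0.0191,0.0126,0,0,0,-7.5],[-0.029,0.0139,0,0,0,-7.5],[-0.0389,0.0152,0,0,0,-7.5],[-0.0488,0.0165,0,0,0,-7.5],[-0.0687,0.0191,0,0,0,-7.5],[-0.0687,0.0191,0,0,0,-7.5]]])

```text
time: 27.5
tool_pos: [465.2, -227.2, 83.2]
tcp_rot: [179.9, -12.0, 3.5]
ft_force: [0.3, 0.1, -2.9]
finger_gap: 19.3
```

```bash
python3 -c "
from h import *
rep();w=snap('wrist','w21');savesnap(w,'w21');t=snap('top');crop(t,(310,120,410,210),8,'tc21')"
```

```text
t 27.5 F [ 0.3  0.1 -2.9] M [ 0.01  0.27 -0.01] M_ax 0.01 gap 19.3 p [ 465.2 -227.2   83.2] rot rel [-0.1  0.   0.1] joints [-37.  -7. 118.   9.  61.  46.]
```

```bash
python3 -c "
from h import *
R=Rtool(34.4,12);d=R.as_matrix()[:,0];n=np.array([584.2,230.4,105.5])+ax*3
T0=np.array([420,-220,200]);print(delta(T0,Rtool(0,12)))
T1=np.array([430,100,200]);print(delta(T1,R))
T=n-d*(76.5+47)+ax*2;print(T)
p,Rc=pose()
print([round(x,4) for x in R.inv().apply(T-T1)/1000])
"
```

```text
[np.float64(-0.0216), np.float64(-0.0104), np.float64(-0.1227), np.float64(0.17), np.float64(-0.16), np.float64(-0.14)]
[np.float64(0.0074), np.float64(-0.3292), np.float64(-0.1173), np.float64(0.21), np.float64(-0.1), np.float64(-34.54)]
[488.15436097 154.32810755  89.2042213 ]
[np.float64(0.0592), np.float64(-0.0207), np.float64(0.1212)]
```

Request:
move_arm(rows=[[[-0.02,-0.01,-0.045,0,0,0],[-0.022,-0.01,-0.09,0,0,0],[-0.022,-0.01,-0.123,0,0,0],[-0.018,-0.05,-0.123,0,0,-4],[-0.014,-0.1,-0.122,0,0,-10],[-0.01,-0.15,-0.121,0,0,-16],[-0.006,-0.2,-0.12,0,0,-22],[0,-0.25,-0.119,0,0,-28],[0.004,-0.3,-0.118,0,0,-34.5],[0.007,-0.329,-0.117,0,0,-34.5],[0.007,-0.329,-0.117,0,0,-34.5],[0.007,-0.329,-0.117,0,0,-34.5],[0.007,-0.329,-0.117,0,0,-34.5]]])

```text
time: 28.9
tool_pos: [430.0, 99.4, 199.8]
tcp_rot: [172.9, -9.9, 38.7]
ft_force: [0.6, -0.8, -2.8]
finger_gap: 19.0
```

```bash
python3 -c "
from h import *
rep()
R=Rtool(34.4,12);d=R.as_matrix()[:,0];n=np.array([584.2,230.4,105.5])+ax*3
for u in(30,0):
  T=n-d*(76.5+47)+ax*(2+u);print(delta(T,R))
"
```

```text
t 28.9 F [ 0.6 -0.8 -2.8] M [-0.08  0.17 -0.05] M_ax 0.03 gap 19.0 p [430.   99.4 199.8] rot rel [ -0.2   0.1 -34.4] joints [  7. -30. 123.  -1.  75.  59.]
[np.float64(0.0595), np.float64(-0.0215), np.float64(0.091), np.float64(0.22), np.float64(-0.03), np.float64(-0.01)]
[np.float64(0.0595), np.float64(-0.0216), np.float64(0.121), np.float64(0.22), np.float64(-0.03), np.float64(-0.01)]
```

Request:
move_arm(rows=[[[0.02,-0.01,0.03,0.1,0,0],[0.04,-0.0215,0.07,0.2,0,0],[0.04,-0.0215,0.1,0.2,0,0],[0.04,-0.0215,0.12,0.2,0,0],[0.05,-0.0215,0.121,0.2,0,0],[0.0575,-0.0215,0.121,0.2,0,0],[0.0575,-0.0215,0.121,0.2,0,0],[0.0575,-0.0215,0.121,0.2,0,0]]])

```text
time: 29.7
tool_pos: [487.9, 153.7, 90.7]
tcp_rot: [173.1, -10.1, 38.7]
ft_force: [-0.4, 0.3, -3.6]
finger_gap: 19.5
```

```bash
python3 -c "
from h import *
rep();w=snap('wrist','w22');savesnap(w,'w22');crop(w,(180,0,390,140),3.8,'wc22')"
```

```text
t 29.7 F [-0.4  0.3 -3.6] M [-0.01  0.25 -0.01] M_ax 0.01 gap 19.5 p [487.9 153.7  90.7] rot rel [ -0.    0.2 -34.4] joints [ 13. -10. 120.  -2.  59.  66.]
```

Request:
move_arm(rows=[[[0,-0.0009,-0.004,0,0,0],[0,-0.0009,-0.004,0,0,0],[0.005,-0.0009,-0.004,0,0,0],[0.01,-0.0009,-0.004,0,0,0],[0.015,-0.0009,-0.004,0,0,0],[0.02,-0.0009,-0.004,0,0,0],[0.02,-0.0009,-0.004,0,0,0]]])

```text
time: 30.45
tool_pos: [501.1, 167.0, 96.1]
tcp_rot: [173.1, -9.9, 38.7]
ft_force: [-0.0, -0.5, -2.8]
finger_gap: 19.8
```

```bash
python3 -c "
from h import *
rep();w=snap('wrist','w23');crop(w,(180,0,390,140),3.8,'wc23')"
```

```text
t 30.45 F [-0.  -0.5 -2.8] M [-0.07  0.21 -0.02] M_ax 0.01 gap 19.8 p [501.1 167.   96.1] rot rel [  0.    0.1 -34.4] joints [ 14.  -8. 117.  -3.  59.  67.]
```

Request:
move_arm(rows=[[[0,0.0008,0,0,0,0],[0.005,0.0008,0,0,0,0],[0.01,0.0008,0,0,0,0],[0.015,0.0008,0,0,0,0],[0.02,0.0008,0,0,0,0],[0.024,0.0008,0,0,0,0],[0.028,0.0008,0,0,0,0],[0.028,0.0008,0,0,0,0]]])

```text
time: 31.3
tool_pos: [522.9, 183.5, 101.0]
tcp_rot: [173.1, -9.9, 38.7]
ft_force: [-0.6, -0.8, -3.3]
finger_gap: 19.3
```

```bash
python3 -c "
from h import *
rep();w=snap('wrist','w24');crop(w,(160,0,410,240),2.5,'wc24')"
```

```text
t 31.3 F [-0.6 -0.8 -3.3] M [-0.02  0.22 -0.02] M_ax 0.02 gap 19.3 p [522.9 183.5 101. ] rot rel [  0.    0.  -34.4] joints [ 16.  -4. 113.  -3.  59.  69.]
```

Request:
move_arm(rows=[[[0.0003,-0.0067,0,0,0,5],[0.0007,-0.01,0,0,0,7.5],[0.0012,-0.0133,0,0,0,10],[0.0018,-0.0166,0,0,0,12.5],[0.0026,-0.0198,0,0,0,15],[0.0035,-0.023,0,0,0,17.5],[0.0046,-0.0262,0,0,0,20],[0.0046,-0.0262,0,0,0,20]]])

```text
time: 32.15
tool_pos: [510.3, 206.4, 98.6]
tcp_rot: [176.9, -11.7, 18.4]
ft_force: [3.3, -2.6, -3.6]
finger_gap: 19.7
```

```bash
python3 -c "
from h import *
rep()"
```

```text
t 32.15 F [ 3.3 -2.6 -3.6] M [-0.47 -0.17  0.22] M_ax -0.32 gap 19.7 p [510.3 206.4  98.6] rot rel [ -0.    0.1 -14.4] joints [ 19.  -4. 113.  -4.  59.  92.]
```

Request:
move_arm(rows=[[[0.0003,-0.0067,0,0,0,5],[0.0007,-0.01,0,0,0,7.5],[0.0012,-0.0133,0,0,0,10],[0.0018,-0.0166,0,0,0,12.5],[0.0026,-0.0198,0,0,0,15],[0.0035,-0.023,0,0,0,17.5],[0.0046,-0.0262,0,0,0,20],[0.0056,-0.0287,0,0,0,22],[0.0056,-0.0287,0,0,0,22]]])

```text
time: 33.05
tool_pos: [506.7, 235.4, 98.2]
tcp_rot: [-178.4, -11.9, -4.0]
ft_force: [2.0, -1.7, -3.7]
finger_gap: 19.8
```

```bash
python3 -c "
from h import *
rep();w=snap('wrist');crop(w,(160,0,410,240),2.5,'wc25');t=snap('top');crop(t,(150,120,250,210),8,'tc25')"
```

```text
t 33.05 F [ 2.  -1.7 -3.7] M [-0.44 -0.15  0.42] M_ax -0.5 gap 19.8 p [506.7 235.4  98.2] rot rel [-0.   0.   7.5] joints [ 22.  -2. 111.  -4.  59. 118.]
```

Request:
move_arm(rows=[[[0.0003,0.005,0,0,0,-3.8],[0.0007,0.01,0,0,0,-7.5],[0.0007,0.01,0,0,0,-7.5],[-0.0092,0.0113,0,0,0,-7.5],[-0.0191,0.0126,0,0,0,-7.5],[-0.029,0.0139,0,0,0,-7.5],[-0.0389,0.0152,0,0,0,-7.5],[-0.0488,0.0165,0,0,0,-7.5],[-0.0687,0.0191,0,0,0,-7.5],[-0.0687,0.0191,-0.05,0,0,-7.5],[-0.0687,0.0191,-0.1,0,0,-7.5],[-0.0687,0.0191,-0.1,0,0,-7.5]]])

```text
time: 34.35
tool_pos: [420.1, 222.0, 189.6]
tcp_rot: [-179.7, -12.7, 3.6]
ft_force: [1.5, 0.5, -0.9]
finger_gap: 19.2
```

```bash
python3 -c "
from h import *
rep();w=snap('wrist','w26');t=snap('top','t26');savesnap(t,'t26');s=snap('side','s26');savesnap(s,'s26');crop(t,(150,80,400,200),3.2,'tc26');crop(s,(140,90,320,260),4,'sc26')"
```

```text
t 34.35 F [ 1.5  0.5 -0.9] M [0.06 0.18 0.  ] M_ax 0.02 gap 19.2 p [420.1 222.  189.6] rot rel [0.3 0.7 0.1] joints [ 25. -23. 119.  -5.  72. 112.]
```

```bash
python3 -c "
from h import *
t=loadsnap('t26');s=loadsnap('s26')
T=lambda x,y:(150+x/3.2-.35,80+y/3.2-.35);S=lambda x,y:(90+x/3-.3,80+y/3-.3)
for n,a,b in [('tipM',(389,213),(444,201)),('tipR',(512,206),(515,156)),('tipL',(266,217),(368,246)),('rootM',(387,148),(405,207)),('barL',(200,145),(284,250)),('barR',(571,129),(509,110))]:
  X,e=tri(t,T(*a),s,S(*b));print(n,np.round(X,1),round(e,1))
  for z in (275,): print('   top at z275',np.round(onz(t,T(*a),z),1))
"
```

```text
tipM [568.3   4.2 275.6] 1.3
   top at z275 [568.9   4.7 275. ]
tipR [577.  -88.9 268.7] 2.0
   top at z275 [576.3 -87.7 275. ]
tipL [561.4  95.4 284.5] 1.4
   top at z275 [563.9  96.7 275. ]
rootM [630.1   6.8 229.4] 1.6
   top at z275 [618.7   7.1 275. ]
barL [617.5 147.4 275.6] 1.4
   top at z275 [618.1 148.  275. ]
barR [ 638.9 -134.4  263.2] 3.3
   top at z275 [ 636.8 -131.8  275. ]
```

```bash
python3 -c "
import cv2
a=cv2.imread('pics/sc4.png');cv2.imwrite('pics/sc4b.png',cv2.resize(a[90:330,260:540],None,fx=2.8,fy=2.8))
a=cv2.imread('pics/tc26.png');cv2.imwrite('pics/tc26b.png',cv2.resize(a[110:230,180:600],None,fx=1.9,fy=1.9))"
python3 -c "
from h import *
rep();p,R=pose();print(np.round(R.inv().apply(np.array([400,-20,300])-p)/1000,3))
"
```

```text
t 34.5 F [-0.4  0.4 -4.3] M [-0.09  0.27 -0.02] M_ax 0.01 gap 19.8 p [417.  220.1 181. ] rot rel [0.  0.  0.1] joints [ 25. -22. 119.  -5.  72. 112.]
[-0.007  0.238 -0.123]
```

Request:
move_arm(rows=[[[-0.005,0.02,-0.04,0,0,-8],[-0.005,0.05,-0.08,0,0,-16],[-0.007,0.09,-0.12,0,0,-24],[-0.007,0.13,-0.123,0,0,-32],[-0.007,0.17,-0.123,0,0,-40],[-0.007,0.21,-0.123,0,0,-48],[-0.007,0.238,-0.123,0,0,-56],[-0.007,0.238,-0.123,0,0,-64],[-0.007,0.238,-0.123,0,0,-72],[-0.007,0.238,-0.123,0,0,-80],[-0.007,0.238,-0.123,0,0,-88],[-0.007,0.238,-0.123,0,0,-96],[-0.007,0.238,-0.123,0,0,-104],[-0.007,0.238,-0.123,0,0,-112],[-0.007,0.238,-0.123,0,0,-120],[-0.007,0.238,-0.123,0,0,-128],[-0.007,0.238,-0.123,0,0,-136],[-0.007,0.238,-0.123,0,0,-144],[-0.007,0.238,-0.123,0,0,-152],[-0.007,0.238,-0.123,0,0,-160]]])

```text
time: 36.5
tool_pos: [399.2, -19.6, 297.2]
tcp_rot: [175.9, 11.0, 163.5]
ft_force: [-0.2, -0.3, -1.6]
finger_gap: 19.6
```

```bash
cat >> h.py <<'E'
tipR=np.array([575.,-87.6,275.5]);tipM=np.array([569.,4.2,275.5])
E
python3 -c "
from h import *
rep()
R=Rtool(180,40);u=R.as_matrix()[:,2];print(u)
for b in (60,25):
  T=tipR-b*u-R.apply([-76.5,0,2]);print(np.round(T,1),delta(T,R))
"
```

```text
t 36.5 F [-0.2 -0.3 -1.6] M [-0.01  0.12 -0.01] M_ax 0.01 gap 19.6 p [399.2 -19.6 297.2] rot rel [   0.3    0.  -160.2] joints [-13. -39. 118.   3.  89. -87.]
[ 0.64147163  0.04111033 -0.76604444]
[476.7 -93.9 273.8] [np.float64(-0.0892), np.float64(-0.0521), np.float64(0.0376), np.float64(-4.8), np.float64(-27.96), np.float64(-19.39)]
[499.2 -92.5 247. ] [np.float64(-0.1048), np.float64(-0.0465), np.float64(0.0684), np.float64(-4.8), np.float64(-27.96), np.float64(-19.39)]
```

Request:
move_arm(rows=[[[-0.02,-0.012,0.008,-1.2,-7,-4.8],[-0.045,-0.026,0.018,-2.4,-14,-9.7],[-0.067,-0.04,0.028,-3.6,-21,-14.5],[-0.089,-0.052,0.038,-4.8,-28,-19.4],[-0.089,-0.052,0.038,-4.8,-28,-19.4],[-0.089,-0.052,0.038,-4.8,-28,-19.4],[-0.089,-0.052,0.038,-4.8,-28,-19.4]]])

```text
time: 37.2
tool_pos: [480.3, -95.8, 274.6]
tcp_rot: [179.7, 39.9, -176.8]
ft_force: [-0.5, 0.6, -2.7]
finger_gap: 19.1
```

```bash
python3 -c "
from h import *
rep();p,R=pose();print('err',(Rtool(180,40).inv()*R).as_rotvec(degrees=True))
t=snap('top');s=snap('side');savesnap(t,'t27');savesnap(s,'s27')
e=p+R.apply([-76.5,0,2]);print('eye',e)
crop(t,(270,90,390,200),6,'tc27',[proj(t,e),proj(t,tipR)]);crop(s,(200,90,320,200),6,'sc27',[proj(s,e),proj(s,tipR)])"
```

```text
t 37.2 F [-0.5  0.6 -2.7] M [-0.03  0.58 -0.04] M_ax 0.03 gap 19.1 p [480.3 -95.8 274.6] rot rel [-4.340e+01  1.000e-01 -1.743e+02] joints [ -34.  -51.  135.   26.   65. -132.]
err [0.05135346 0.05230787 0.37064847]
eye [540.10591808 -92.44647342 322.19124349]
```

```bash
python3 -c "
from h import *
R=Rtool(180,40);u=R.as_matrix()[:,2]
for b in (20,0,-25,-32):
  T=tipR-b*u-R.apply([-76.5,0,2]);print(b,np.round(T,1),delta(T,R))
"
```

```text
20 [502.4 -92.3 243.2] [np.float64(0.0047), np.float64(0.0017), np.float64(0.0392), np.float64(-0.05), np.float64(0.06), np.float64(-0.23)]
0 [515.2 -91.4 227.9] [np.float64(0.0047), np.float64(0.0018), np.float64(0.0592), np.float64(-0.05), np.float64(0.06), np.float64(-0.23)]
-25 [531.3 -90.4 208.7] [np.float64(0.0047), np.float64(0.0018), np.float64(0.0842), np.float64(-0.05), np.float64(0.06), np.float64(-0.23)]
-32 [535.8 -90.1 203.3] [np.float64(0.0047), np.float64(0.0018), np.float64(0.0912), np.float64(-0.05), np.float64(0.06), np.float64(-0.23)]
```

Request:
move_arm(rows=[[[0.002,0.001,0.01,0,0,0],[0.004,0.0018,0.02,0,0,0],[0.004,0.0018,0.03,0,0,0],[0.004,0.0018,0.039,0,0,0],[0.004,0.0018,0.039,0,0,0],[0.004,0.0018,0.039,0,0,0]]])

```text
time: 37.9
tool_pos: [502.8, -92.2, 243.4]
tcp_rot: [179.8, 40.1, -176.6]
ft_force: [0.2, 0.6, -3.3]
finger_gap: 19.6
```

```bash
cat > v.py <<'E'
import sys
from h import *
rep();p,R=pose()
t=snap('top');s=snap('side')
tag=sys.argv[1];ex_=float(sys.argv[2]);tip={'R':tipR,'M':tipM}[sys.argv[3]]
e=p+R.apply([ex_,0,2]);print('eye',np.round(e,1))
bt=(270,90,390,200) if sys.argv[3]=='R' else (210,90,330,200)
bs=(200,90,320,200) if sys.argv[3]=='R' else (170,100,290,210)
crop(t,bt,6,'tc'+tag,[proj(t,e),proj(t,tip)]);crop(s,bs,6,'sc'+tag,[proj(s,e),proj(s,tip)])
E
python3 v.py 28 -76.5 R
```

```text
t 37.9 F [ 0.2  0.6 -3.3] M [-0.06  0.55 -0.04] M_ax 0.01 gap 19.6 p [502.8 -92.2 243.4] rot rel [ -43.6    0.  -174.4] joints [ -31.  -46.  136.   26.   58. -132.]
eye [562.5 -88.7 291.1]
```

Request:
move_arm(rows=[[[0,0.002,0.005,0,0,0],[0,0.002,0.01,0,0,0],[0,0.002,0.016,0,0,0],[0,0.002,0.022,0,0,0],[0,0.002,0.028,0,0,0],[0,0.002,0.028,0,0,0]]])

```text
time: 38.6
tool_pos: [520.6, -89.2, 221.2]
tcp_rot: [179.8, 40.0, -176.7]
ft_force: [-0.4, 0.2, -3.4]
finger_gap: 19.6
```

```bash
python3 v.py 29 -76.5 R
```

```text
t 38.6 F [-0.4  0.2 -3.4] M [-0.03  0.61  0.02] M_ax -0.01 gap 19.6 p [520.6 -89.2 221.2] rot rel [ -43.5    0.  -174.4] joints [ -29.  -41.  135.   26.   53. -132.]
eye [580.4 -85.8 268.8]
```

Request:
move_arm(rows=[[[0,0,0.005,0,0,0],[0,0,0.01,0,0,0],[0,0,0.015,0,0,0],[0,0,0.02,0,0,0],[0,0,0.02,0,0,0]]])

```text
time: 39.2
tool_pos: [533.6, -88.6, 206.3]
tcp_rot: [179.8, 40.1, -176.7]
ft_force: [-0.1, 0.5, -2.5]
finger_gap: 19.4
```

```bash
python3 v.py 30 -76.5 R
```

```text
t 39.2 F [-0.1  0.5 -2.5] M [-0.03  0.62 -0.02] M_ax 0.02 gap 19.4 p [533.6 -88.6 206.3] rot rel [ -43.6    0.  -174.4] joints [ -28.  -37.  135.   26.   50. -132.]
eye [593.3 -85.1 254. ]
```

Request:
move_arm(rows=[[[0,0,0.004,0,-2.5,0],[0,0,0.008,0,-5,0],[0,0,0.0115,0,-7.5,0],[0,0,0.015,0,-10,0],[0,0,0.015,0,-10,0]]])

```text
time: 39.8
tool_pos: [543.7, -88.9, 197.1]
tcp_rot: [180.0, 50.3, -176.6]
ft_force: [-0.9, -0.6, -2.6]
finger_gap: 19.8
```

```bash
python3 v.py 31 -76.5 R
```

```text
t 39.8 F [-0.9 -0.6 -2.6] M [-0.02  0.69 -0.  ] M_ax 0.02 gap 19.8 p [543.7 -88.9 197.1] rot rel [ -58.9   -0.2 -169.8] joints [ -31.  -42.  143.   41.   42. -147.]
eye [594.1 -86.  254.7]
```

Request:
move_arm(rows=[[[0.0014,0,0.003,0,0,0],[0.0027,0,0.006,0,0,0],[0.0027,0,0.006,0,0,0]]])

```text
time: 40.2
tool_pos: [545.9, -87.6, 188.8]
tcp_rot: [179.8, 50.0, -176.7]
ft_force: [1.0, -0.8, -2.2]
finger_gap: 19.4
```

```bash
python3 v.py 32 -76.5 R
```

```text
t 40.2 F [ 1.  -0.8 -2.2] M [-0.07  0.69  0.  ] M_ax -0.02 gap 19.4 p [545.9 -87.6 188.8] rot rel [ -58.6   -0.  -169.9] joints [ -31.  -40.  143.   42.   41. -148.]
eye [596.5 -84.7 246.2]
```

Request:
move_arm(rows=[[[0.0015,0,0.0013,0,0,0],[0.0031,0,0.0026,0,0,0],[0.0031,0,0.0026,0,0,0]]])

```text
time: 40.6
tool_pos: [546.6, -88.2, 186.1]
tcp_rot: [179.9, 50.1, -176.7]
ft_force: [-0.1, 0.4, -0.9]
finger_gap: 19.4
```

```bash
python3 v.py 33 -76.5 R
```

```text
t 40.6 F [-0.1  0.4 -0.9] M [-0.03  0.47  0.  ] M_ax 0.0 gap 19.4 p [546.6 -88.2 186.1] rot rel [-5.870e+01 -1.000e-01 -1.699e+02] joints [ -31.  -40.  143.   42.   40. -148.]
eye [597.1 -85.3 243.5]
```

Request:
move_arm(rows=[[[0,0,0,0,0,0],[0,0,0,0,0,0],[0,0,0,0,0,0],[0,0,0,0,0,0]]], newtons=20, grip=0)

```text
time: 41.1
tool_pos: [546.6, -88.2, 186.2]
tcp_rot: [179.9, 50.1, -176.7]
ft_force: [0.7, -0.5, -1.5]
finger_gap: 19.3
```

Request:
move_arm(rows=[[[0,0,0,0,0,0],[0,0,0,0,0,0],[0,0,0,0,0,0],[0,0,0,0,0,0],[0,0,0,0,0,0],[0,0,0,0,0,0]]], grip=0.6)

```text
time: 41.7
tool_pos: [546.5, -88.2, 186.1]
tcp_rot: [179.9, 50.1, -176.7]
ft_force: [-1.0, -0.1, 0.0]
finger_gap: 51.0
```

```bash
python3 v.py 34 -76.5 R
```

```text
t 41.7 F [-1.  -0.1  0. ] M [-0.03  0.37 -0.01] M_ax -0.0 gap 51.0 p [546.5 -88.2 186.1] rot rel [-5.870e+01 -1.000e-01 -1.699e+02] joints [ -31.  -40.  143.   42.   40. -148.]
eye [597.  -85.3 243.5]
```

Request:
move_arm(rows=[[[0,0,-0.02,0,0,0],[0,0,-0.05,0,0,0],[0,0,-0.09,0,2,0],[0,0,-0.12,0,8,0],[0,0,-0.12,0,16,0],[0,0,-0.12,0,24,0],[0,0,-0.12,0,30,0]]])

```text
time: 42.5
tool_pos: [455.6, -94.6, 266.6]
tcp_rot: [-179.8, 20.2, -176.6]
ft_force: [-0.2, 0.6, -0.3]
finger_gap: 51.7
```

```bash
python3 -c "
from h import *
rep();t=snap('top','t35');savesnap(t,'t35');s=snap('side','s35');crop(t,(150,80,430,270),2.8,'tc35');crop(s,(140,90,320,260),4,'sc35')"
```

```text
t 42.5 F [-0.2  0.6 -0.3] M [0.   0.14 0.03] M_ax -0.02 gap 51.7 p [455.6 -94.6 266.6] rot rel [ -12.8   -0.4 -179.3] joints [ -25.  -35.  121.   10.   77. -119.]
```

```bash
python3 -c "
from h import *
t=loadsnap('t35');C=lambda x,y:(x/2.8+150-.35,y/2.8+80-.35)
for n,p,q in [('A',(91,332),(112,470)),('B',(220,301),(208,440)),('C',(342,299),(327,438))]:
    a=onz(t,C(*p),10);b=onz(t,C(*q),10);d=(a-b)/np.linalg.norm(a-b);print(n,np.linalg.norm(a-b),'yaw',np.degrees(np.arctan2(d[1],d[0])),'pt',a-84.5*d,'grip',a-94.5*d)
p,R=pose();print(np.round(R.inv().apply(np.array([420,8,300])-p)/1000,3))
"
```

```text
A 147.06230627402758 yaw 10.498465637598253 pt [382.42918142 250.00148868  10.        ] grip [372.59658355 248.17939674  10.        ]
B 147.0106478647569 yaw -3.4076651475529838 pt [416.64466833 135.15401699  10.        ] grip [406.66234948 135.74841619  10.        ]
C 147.54600182415254 yaw -5.024454827717517 pt [421.48872871   8.77881091  10.        ] grip [411.52715463   9.65462019  10.        ]
[ 0.015  0.103 -0.044]
```

Request:
move_arm(rows=[[[0.0,0.01,-0.02,0,0,8],[0.0,0.03,-0.04,0,0,16],[0.015,0.06,-0.044,0,0,24],[0.015,0.09,-0.044,0,0,32],[0.015,0.103,-0.044,0,0,40],[0.015,0.103,-0.044,0,0,48],[0.015,0.103,-0.044,0,0,56],[0.015,0.103,-0.044,0,0,64],[0.015,0.103,-0.044,0,0,72],[0.015,0.103,-0.044,0,0,80],[0.015,0.103,-0.044,0,0,88],[0.015,0.103,-0.044,0,0,96],[0.015,0.103,-0.044,0,0,104],[0.015,0.103,-0.044,0,0,112],[0.015,0.103,-0.044,0,0,120],[0.015,0.103,-0.044,0,0,128],[0.015,0.103,-0.044,0,0,136],[0.015,0.103,-0.044,0,0,144],[0.015,0.103,-0.044,0,0,152],[0.015,0.103,-0.044,0,0,160]]], grip=0.8, newtons=40)

```text
time: 44.6
tool_pos: [418.9, 7.3, 298.4]
tcp_rot: [173.1, -19.0, 24.3]
ft_force: [0.5, 0.4, 0.6]
finger_gap: 68.1
```

```bash
python3 -c "
from h import *
rep()
print(delta([411.5,9.6,110],Rt.from_euler('xyz',[180,0,-5],degrees=True)))"
```

```text
t 44.6 F [0.5 0.4 0.6] M [ 0.03  0.21 -0.08] M_ax 0.09 gap 68.1 p [418.9   7.3 298.4] rot rel [ -1.3   8.1 -19.4] joints [-10. -45. 123.   5.  82.  57.]
[np.float64(-0.0669), np.float64(-0.0263), np.float64(0.1743), np.float64(1.84), np.float64(-20.33), np.float64(27.81)]
```

Request:
move_arm(rows=[[[-0.015,-0.006,0.04,0.4,-5,7],[-0.032,-0.013,0.085,0.9,-10,14],[-0.05,-0.02,0.13,1.4,-15,21],[-0.067,-0.026,0.174,1.8,-20.3,27.8],[-0.067,-0.026,0.174,1.8,-20.3,27.8],[-0.067,-0.026,0.174,1.8,-20.3,27.8],[-0.067,-0.026,0.174,1.8,-20.3,27.8]]])

```text
time: 45.3
tool_pos: [413.3, 8.3, 114.3]
tcp_rot: [179.8, -0.4, -4.6]
ft_force: [1.0, -0.4, 0.8]
finger_gap: 68.5
```

```bash
python3 -c "
from h import *
rep();w=snap('wrist','w36');savesnap(w,'w36')"
```

```text
t 45.3 F [ 1.  -0.4  0.8] M [ 0.03 -0.06  0.01] M_ax -0.01 gap 68.5 p [413.3   8.3 114.3] rot rel [ -1.1 -11.6   8.2] joints [ -6. -18. 122.  -0.  75.  89.]
```

```bash
cat >> h.py <<'E'
def holder(w,a,b,z=10):
    a=onz(w,a,z);b=onz(w,b,z);d=(a-b)/np.linalg.norm(a-b);y=np.degrees(np.arctan2(d[1],d[0]))
    g=a-94.5*d;print('len',np.linalg.norm(a-b),'yaw',y,'grip',g)
    for zz in (30,10): print(delta([g[0],g[1],zz],Rt.from_euler('xyz',[180,0,y],degrees=True)))
E
python3 -c "
from h import *
holder(loadsnap('w36'),(281,98.5),(279,276))"
```

```text
len 148.96116080709763 yaw -5.296231820565739 grip [412.75171632   8.30959496  10.        ]
[np.float64(-0.0019), np.float64(-0.0003), np.float64(0.0852), np.float64(0.2), np.float64(-0.52), np.float64(0.65)]
[np.float64(-0.0021), np.float64(-0.0004), np.float64(0.1052), np.float64(0.2), np.float64(-0.52), np.float64(0.65)]
```

Request:
move_arm(rows=[[[-0.002,0,0.03,0,-0.5,0.6],[-0.002,0,0.07,0,-0.5,0.6],[-0.002,0,0.09,0,-0.5,0.6],[-0.002,0,0.096,0,-0.5,0.6],[-0.002,0,0.096,0,-0.5,0.6],[-0.002,0,0.096,0,-0.5,0.6]]])

```text
time: 45.95
tool_pos: [411.8, 8.1, 18.1]
tcp_rot: [179.8, 0.2, -5.3]
ft_force: [-0.3, 1.6, -0.3]
finger_gap: 68.2
```

```bash
python3 -c "
from h import *
rep()"
```

```text
t 45.95 F [-0.3  1.6 -0.3] M [ 0.02 -0.03  0.02] M_ax -0.02 gap 68.2 p [411.8   8.1  18.1] rot rel [ -1.2 -12.2   8.9] joints [ -6.  -8. 126.  -0.  63.  90.]
```

Request:
move_arm(rows=[[[0,0,0.004,0,0,0],[0,0,0.008,0,0,0],[0,0,0.008,0,0,0]]])

```text
time: 46.25
tool_pos: [409.3, 8.3, 7.0]
tcp_rot: [179.8, 0.5, -5.3]
ft_force: [-0.5, -0.2, -0.7]
finger_gap: 68.1
```

Request:
move_arm(rows=[[[0,0,0,0,0,0],[0,0,0,0,0,0],[0,0,0,0,0,0],[0,0,0,0,0,0],[0,0,0,0,0,0],[0,0,0,0,0,0]]], grip=0, newtons=40)

```text
time: 46.85
tool_pos: [409.8, 8.3, 7.5]
tcp_rot: [179.8, 0.5, -5.3]
ft_force: [-0.1, 0.8, 3.6]
finger_gap: 32.9
```

```bash
python3 -c "
from h import *
rep()"
```

```text
t 46.85 F [-0.1  0.8  3.6] M [ 0.26 -0.05 -0.01] M_ax 0.01 gap 32.9 p [409.8   8.3   7.5] rot rel [ -1.1 -12.5   8.9] joints [ -6.  -7. 126.  -0.  62.  90.]
```

Request:
move_arm(rows=[[[0,0,-0.02,0,0,0],[0,0,-0.06,0,0,0],[0,0,-0.11,0,0,0],[0,0,-0.16,0,0,0],[0,0,-0.21,0,0,0],[0,0,-0.25,0,0,0],[0,0,-0.25,0,0,0]]])

```text
time: 47.55
tool_pos: [414.6, 8.7, 263.8]
tcp_rot: [179.7, -0.1, -5.3]
ft_force: [0.8, 0.1, -1.0]
finger_gap: 32.8
```

```bash
cat > hang.py <<'E'
import sys
from h import *
rep();e=np.array([float(sys.argv[1]),0,3]);tilt=float(sys.argv[2])
R=Rtool(0,tilt);u=R.as_matrix()[:,2]
for b in map(float,sys.argv[3:]):
  T=tipM-b*u-R.apply(e);print(b,np.round(T,1),delta(T,R))
E
python3 hang.py 77.5 40 60 20; python3 -c "
from h import *
snap('wrist','w37')"
```

```text
t 47.55 F [ 0.8  0.1 -1. ] M [ 0.04 -0.04 -0.02] M_ax 0.02 gap 32.8 p [414.6   8.7 263.8] rot rel [ -1.2 -11.9   8.9] joints [ -6. -23. 110.  -0.  92.  90.]
60.0 [469.3  -2.2 273.9] [np.float64(0.0555), np.float64(0.0058), np.float64(-0.0101), np.float64(3.38), np.float64(39.86), np.float64(-8.53)]
20.0 [495.   -0.5 243.3] [np.float64(0.0808), np.float64(0.0017), np.float64(0.0206), np.float64(3.38), np.float64(39.86), np.float64(-8.53)]
```

Request:
move_arm(rows=[[[0.0,0.002,-0.015,0.8,8,-2],[0.015,0.003,-0.02,1.6,16,-4],[0.03,0.004,-0.02,2.4,24,-6],[0.045,0.005,-0.015,3.0,32,-7.5],[0.055,0.006,-0.01,3.4,39.9,-8.5],[0.055,0.006,-0.01,3.4,39.9,-8.5],[0.055,0.006,-0.01,3.4,39.9,-8.5],[0.055,0.006,-0.01,3.4,39.9,-8.5]]])

```text
time: 48.4
tool_pos: [493.5, -3.9, 266.5]
tcp_rot: [-179.6, -38.2, 3.5]
ft_force: [0.3, 0.6, -0.0]
finger_gap: 33.0
```

```bash
python3 v.py 38 77.5 M; python3 hang.py 77.5 40 20 0 -20
```

```text
t 48.4 F [ 0.3  0.6 -0. ] M [-0.03  0.34 -0.01] M_ax 0.0 gap 33.0 p [493.5  -3.9 266.5] rot rel [ 0.3 26.2  0. ] joints [-15. -51. 135.  13.  60.  68.]
eye [555.6  -0.  312.8]
t 48.5 F [ 0.4 -0.2 -0.8] M [-0.08  0.39  0.02] M_ax -0.05 gap 32.6 p [494.   -3.8 267.6] rot rel [ 0.3 26.3 -0. ] joints [-15. -51. 135.  13.  60.  68.]
20.0 [495.   -0.5 243.3] [np.float64(-0.0142), np.float64(-0.0031), np.float64(0.0198), np.float64(-0.3), np.float64(1.72), np.float64(-0.06)]
0.0 [5.078e+02 3.000e-01 2.280e+02] [np.float64(-0.0136), np.float64(-0.0029), np.float64(0.0398), np.float64(-0.3), np.float64(1.72), np.float64(-0.06)]
-20.0 [520.7   1.1 212.7] [np.float64(-0.013), np.float64(-0.0028), np.float64(0.0598), np.float64(-0.3), np.float64(1.72), np.float64(-0.06)]
```

Request:
move_arm(rows=[[[0,0,0,0,0,0],[0,0,0,0,0,0],[0,0,0,0,0,0]]])

```text
time: 48.8
tool_pos: [494.0, -3.9, 266.8]
tcp_rot: [-179.6, -38.3, 3.6]
ft_force: [0.2, 0.3, -1.3]
finger_gap: 32.8
```

```bash
python3 hang.py 77.5 40 60 20 0 -20
```

```text
t 48.8 F [ 0.2  0.3 -1.3] M [-0.02  0.4   0.  ] M_ax 0.0 gap 32.8 p [494.   -3.9 266.8] rot rel [ 0.3 26.3  0. ] joints [-15. -51. 135.  14.  60.  68.]
60.0 [469.3  -2.2 273.9] [np.float64(-0.0148), np.float64(-0.0034), np.float64(-0.0207), np.float64(-0.31), np.float64(1.73), np.float64(-0.08)]
20.0 [495.   -0.5 243.3] [np.float64(-0.0136), np.float64(-0.0031), np.float64(0.0192), np.float64(-0.31), np.float64(1.73), np.float64(-0.08)]
0.0 [5.078e+02 3.000e-01 2.280e+02] [np.float64(-0.013), np.float64(-0.003), np.float64(0.0392), np.float64(-0.31), np.float64(1.73), np.float64(-0.08)]
-20.0 [520.7   1.1 212.7] [np.float64(-0.0124), np.float64(-0.0029), np.float64(0.0592), np.float64(-0.31), np.float64(1.73), np.float64(-0.08)]
```

Request:
move_arm(rows=[[[-0.005,-0.001,0.005,-0.1,0.6,0],[-0.01,-0.002,0.012,-0.2,1.2,0],[-0.0136,-0.003,0.019,-0.3,1.7,0],[-0.0136,-0.003,0.019,-0.3,1.7,0],[-0.0136,-0.003,0.019,-0.3,1.7,0]]])

```text
time: 49.3
tool_pos: [500.2, -0.9, 241.9]
tcp_rot: [-179.8, -39.7, 3.5]
ft_force: [0.2, -0.9, -0.3]
finger_gap: 32.3
```

```bash
python3 v.py 39 77.5 M; python3 hang.py 77.5 40 20 0 -20
```

```text
t 49.3 F [ 0.2 -0.9 -0.3] M [-0.05  0.43 -0.01] M_ax -0.0 gap 32.3 p [500.2  -0.9 241.9] rot rel [ 0.1 27.7  0.1] joints [-14. -51. 138.  14.  55.  68.]
eye [561.    2.8 289.8]
t 49.4 F [-0.5 -0.4 -0.6] M [-0.06  0.35  0.01] M_ax -0.03 gap 32.9 p [500.6  -1.1 243.1] rot rel [ 0.1 27.7  0.1] joints [-14. -51. 138.  14.  55.  68.]
20.0 [495.   -0.5 243.3] [np.float64(-0.0042), np.float64(-0.0009), np.float64(-0.0037), np.float64(-0.04), np.float64(0.25), np.float64(-0.09)]
0.0 [5.078e+02 3.000e-01 2.280e+02] [np.float64(-0.0041), np.float64(-0.0009), np.float64(0.0163), np.float64(-0.04), np.float64(0.25), np.float64(-0.09)]
-20.0 [520.7   1.1 212.7] [np.float64(-0.004), np.float64(-0.0009), np.float64(0.0363), np.float64(-0.04), np.float64(0.25), np.float64(-0.09)]
```

Request:
move_arm(rows=[[[-0.002,-0.0005,0.006,0,0.2,0],[-0.004,-0.001,0.012,0,0.2,0],[-0.004,-0.001,0.018,0,0.2,0],[-0.004,-0.001,0.024,0,0.2,0],[-0.004,-0.001,0.03,0,0.2,0],[-0.004,-0.001,0.036,0,0.2,0],[-0.004,-0.001,0.036,0,0.2,0]]])

```text
time: 50.1
tool_pos: [520.2, 1.4, 211.1]
tcp_rot: [-179.8, -39.8, 3.5]
ft_force: [-0.6, 0.2, -0.9]
finger_gap: 32.8
```

```bash
python3 v.py 40 77.5 M; python3 hang.py 77.5 40 -20 -30
```

```text
t 50.1 F [-0.6  0.2 -0.9] M [-0.03  0.47 -0.03] M_ax 0.02 gap 32.8 p [520.2   1.4 211.1] rot rel [ 0.1 27.8  0.1] joints [-13. -45. 138.  14.  49.  68.]
eye [580.9   5.1 259.2]
t 50.2 F [-0.9 -0.6 -0.5] M [-0.04  0.4  -0.07] M_ax 0.04 gap 32.9 p [520.3   1.3 212.2] rot rel [ 0.1 27.9  0.1] joints [-13. -45. 138.  14.  49.  68.]
-20.0 [520.7   1.1 212.7] [np.float64(0.0006), np.float64(0.0002), np.float64(-0.0001), np.float64(-0.06), np.float64(0.12), np.float64(-0.1)]
-30.0 [527.1   1.5 205. ] [np.float64(0.0006), np.float64(0.0002), np.float64(0.0099), np.float64(-0.06), np.float64(0.12), np.float64(-0.1)]
```

```bash
python3 -c "
from h import *
t=snap('top');s=snap('side');crop(t,(255,125,295,160),16,'tc41');crop(s,(220,130,260,170),14,'sc41')"
```

Request:
move_arm(rows=[[[0,0,0.006,0,0,0],[0,0,0.012,0,0,0],[0,0,0.015,0,0,0],[0.001,0,0.021,0,2,0],[0.0015,0,0.027,0,4,0],[0.0024,0,0.033,0,6,0],[0.0024,0,0.033,0,6,0]]])

```text
time: 51.0
tool_pos: [542.3, 2.9, 186.3]
tcp_rot: [-179.8, -45.8, 3.5]
ft_force: [-0.4, -0.2, -0.9]
finger_gap: 33.2
```

```bash
python3 v.py 42 77.5 M
```

```text
t 51.0 F [-0.4 -0.2 -0.9] M [-0.    0.47  0.05] M_ax -0.01 gap 33.2 p [542.3   2.9 186.3] rot rel [ 0.1 33.8  0.1] joints [-13. -43. 143.  20.  38.  62.]
eye [597.7   6.3 240.4]
```

Request:
move_arm(rows=[[[0.0008,0,0.003,0,0,0],[0.0015,0,0.0056,0,0,0],[0.0015,0,0.0056,0,0,0]]], newtons=20)

```text
time: 51.4
tool_pos: [548.7, 3.0, 186.1]
tcp_rot: [-179.9, -45.9, 3.5]
ft_force: [0.3, -0.0, -0.6]
finger_gap: 32.9
```

Request:
move_arm(rows=[[[0,0,0,0,0,0],[0,0,0,0,0,0],[0,0,0,0,0,0],[0,0,0,0,0,0],[0,0,0,0,0,0],[0,0,0,0,0,0]]], grip=0.7)

```text
time: 52.0
tool_pos: [548.3, 3.0, 186.0]
tcp_rot: [-179.9, -45.9, 3.5]
ft_force: [0.4, -0.8, -0.6]
finger_gap: 59.8
```

```bash
python3 v.py 43 77.5 M
```

```text
t 52.0 F [ 0.4 -0.8 -0.6] M [0.02 0.34 0.01] M_ax 0.02 gap 59.8 p [548.3   3.  186. ] rot rel [ 0.1 33.9  0.1] joints [-13. -42. 142.  20.  37.  62.]
eye [603.6   6.4 240.3]
```

Request:
move_arm(rows=[[[0,0,-0.02,0,0,0],[0,0,-0.05,0,-2,0],[0,0,-0.08,0,-8,0],[0,0,-0.08,0,-16,0],[0,0,-0.08,0,-24,0],[0,0,-0.08,0,-24,0]]], grip=0.8)

```text
time: 52.7
tool_pos: [492.5, -0.8, 240.5]
tcp_rot: [-179.9, -21.5, 3.6]
ft_force: [0.1, 1.4, -1.2]
finger_gap: 68.3
```

```bash
python3 -c "
from h import *
rep()
print(delta([406.7,135.7,110],Rt.from_euler('xyz',[180,0,-3.4],degrees=True)))
t=snap('top');crop(t,(150,80,430,270),2.8,'tc44')"
```

```text
t 52.7 F [ 0.1  1.4 -1.2] M [0.03 0.2  0.04] M_ax -0.02 gap 68.3 p [492.5  -0.8 240.5] rot rel [0.1 9.5 0.1] joints [-10. -32. 122.   5.  69.  76.]
[np.float64(-0.1195), np.float64(-0.1413), np.float64(0.0935), np.float64(-1.45), np.float64(-21.46), np.float64(6.94)]
```

Request:
move_arm(rows=[[[-0.03,-0.035,0.02,-0.4,-5,1.7],[-0.06,-0.07,0.045,-0.7,-10,3.4],[-0.09,-0.105,0.07,-1.1,-15,5],[-0.12,-0.141,0.093,-1.4,-21.5,6.9],[-0.12,-0.141,0.093,-1.4,-21.5,6.9],[-0.12,-0.141,0.093,-1.4,-21.5,6.9],[-0.12,-0.141,0.093,-1.4,-21.5,6.9]]])

```text
time: 53.45
tool_pos: [406.4, 135.0, 112.2]
tcp_rot: [-179.9, -0.7, -3.4]
ft_force: [1.0, -0.5, -0.1]
finger_gap: 68.2
```

```bash
python3 -c "
from h import *
rep();w=snap('wrist','w45');savesnap(w,'w45')"
```

```text
t 53.45 F [ 1.  -0.5 -0.1] M [ 0.02 -0.04 -0.01] M_ax 0.01 gap 68.2 p [406.4 135.  112.2] rot rel [ -0.6 -11.3   7. ] joints [ 12. -15. 120.  -0.  74. 105.]
```

```bash
python3 -c "
from h import *
holder(loadsnap('w45'),(280.5,98),(280,276))"
```

```text
len 147.94228786933107 yaw -3.520643195408873 grip [406.48961837 135.10419891  10.        ]
[np.float64(-0.0016), np.float64(-0.0), np.float64(0.0829), np.float64(-0.15), np.float64(-0.74), np.float64(0.12)]
[np.float64(-0.0019), np.float64(0.0), np.float64(0.1029), np.float64(-0.15), np.float64(-0.74), np.float64(0.12)]
```

Request:
move_arm(rows=[[[0,0,0.03,0,-0.7,0],[0,0,0.07,0,-0.7,0],[0,0,0.09,0,-0.7,0],[0,0,0.097,0,-0.7,0],[0,0,0.1,0,-0.7,0],[0,0,0.1,0,-0.7,0]]])

```text
time: 54.1
tool_pos: [407.9, 135.3, 12.4]
tcp_rot: [-179.9, 0.1, -3.4]
ft_force: [-0.7, 0.2, 0.1]
finger_gap: 68.3
```

```bash
python3 -c "
from h import *
rep()"
```

```text
t 54.1 F [-0.7  0.2  0.1] M [-0.01 -0.05 -0.  ] M_ax 0.0 gap 68.3 p [407.9 135.3  12.4] rot rel [ -0.6 -12.1   7.1] joints [ 11.  -5. 123.   0.  62. 105.]
```

Request:
move_arm(rows=[[[0,0,0.003,0,0,0],[0,0,0.003,0,0,0],[0,0,0.003,0,0,0],[0,0,0.003,0,0,0],[0,0,0.003,0,0,0],[0,0,0.003,0,0,0],[0,0,0.003,0,0,0],[0,0,0.003,0,0,0]]], grip=0, newtons=40)

```text
time: 54.9
tool_pos: [407.1, 135.6, 8.7]
tcp_rot: [-179.9, 0.2, -3.4]
ft_force: [-1.0, -0.7, 6.5]
finger_gap: 32.6
```

```bash
python3 -c "
from h import *
rep()"
```

```text
t 54.9 F [-1.  -0.7  6.5] M [-0.08  0.22 -0.05] M_ax 0.06 gap 32.6 p [407.1 135.6   8.7] rot rel [ -0.7 -12.2   7. ] joints [ 11.  -4. 123.   0.  61. 105.]
```

Request:
move_arm(rows=[[[0,0,-0.02,0,0,0],[0,0,-0.06,0,0,0],[0,0,-0.11,0,0,0],[0,0.04,-0.16,0,0,0],[0,0.08,-0.21,0,0,0],[0,0.12,-0.24,0,0,0],[0,0.135,-0.24,0,0,0],[0,0.135,-0.24,0,0,0],[0,0.135,-0.24,0,0,0]]])

```text
time: 55.8
tool_pos: [399.8, -0.0, 247.9]
tcp_rot: [-179.9, 0.2, -3.5]
ft_force: [0.4, 0.1, -2.0]
finger_gap: 32.5
```

```bash
python3 hang.py 74 40 22 ;python3 -c "
from h import *
snap('wrist','w46')"
```

```text
t 55.8 F [ 0.4  0.1 -2. ] M [-0.04  0.03  0.02] M_ax -0.02 gap 32.5 p [399.8  -0.  247.9] rot rel [ -0.7 -12.2   7.2] joints [ -7. -25. 114.   0.  92.  86.]
22.0 [496.4  -0.5 247.1] [np.float64(0.0964), np.float64(-0.0055), np.float64(0.0004), np.float64(2.42), np.float64(40.19), np.float64(-6.92)]
```

Request:
move_arm(rows=[[[0.01,-0.001,-0.015,0.5,8,-1.4],[0.03,-0.002,-0.025,1.0,16,-2.8],[0.05,-0.003,-0.025,1.5,24,-4.2],[0.075,-0.004,-0.015,2.0,32,-5.6],[0.0964,-0.0055,-0.005,2.4,40.2,-6.9],[0.0964,-0.0055,0,2.4,40.2,-6.9],[0.0964,-0.0055,0,2.4,40.2,-6.9],[0.0964,-0.0055,0,2.4,40.2,-6.9]]])

```text
time: 56.65
tool_pos: [500.9, 0.6, 248.5]
tcp_rot: [180.0, -39.7, 3.9]
ft_force: [-0.6, -0.8, 0.3]
finger_gap: 32.8
```

```bash
python3 v.py 47 74 M; python3 hang.py 74 40 20 0 -20
```

```text
t 56.65 F [-0.6 -0.8  0.3] M [-0.03  0.38 -0.02] M_ax 0.01 gap 32.8 p [500.9   0.6 248.5] rot rel [ 0.1 27.7 -0.2] joints [-14. -51. 138.  14.  56.  69.]
eye [558.9   4.6 294.3]
t 56.75 F [ 0.2 -0.1 -0.1] M [-0.06  0.37  0.01] M_ax -0.03 gap 32.7 p [5.015e+02 3.000e-01 2.497e+02] rot rel [ 0.  27.9 -0.2] joints [-14. -51. 137.  14.  56.  68.]
20.0 [ 4.977e+02 -4.000e-01  2.456e+02] [np.float64(-0.0057), np.float64(0.0004), np.float64(0.0007), np.float64(-0.08), np.float64(0.14), np.float64(0.17)]
0.0 [5.105e+02 5.000e-01 2.302e+02] [np.float64(-0.0056), np.float64(0.0004), np.float64(0.0207), np.float64(-0.08), np.float64(0.14), np.float64(0.17)]
-20.0 [523.3   1.3 214.9] [np.float64(-0.0056), np.float64(0.0005), np.float64(0.0407), np.float64(-0.08), np.float64(0.14), np.float64(0.17)]
```

Request:
move_arm(rows=[[[-0.002,0,0.006,0,0,0],[-0.005,0,0.012,0,0,0],[-0.005,0,0.018,0,0,0],[-0.005,0,0.024,0,0,0],[-0.005,0,0.032,0,0,0],[-0.005,0,0.04,0,0,0],[-0.005,0,0.04,0,0,0]]])

```text
time: 57.45
tool_pos: [522.4, 1.5, 211.0]
tcp_rot: [-179.9, -39.6, 3.8]
ft_force: [-0.1, 0.1, -0.4]
finger_gap: 32.8
```

```bash
python3 v.py 48 74 M; python3 -c "
from h import *
t=snap('top');s=snap('side');crop(t,(255,125,295,160),16,'tc48');crop(s,(220,130,260,170),14,'sc48')"
```

```text
t 57.45 F [-0.1  0.1 -0.4] M [-0.03  0.4  -0.  ] M_ax -0.0 gap 32.8 p [522.4   1.5 211. ] rot rel [ 0.1 27.6 -0.1] joints [-13. -44. 138.  14.  49.  68.]
eye [580.5   5.4 256.6]
```

Request:
move_arm(rows=[[[0,0,0.006,0,0,0],[0,0,0.012,0,0,0],[0,0,0.015,0,0,0],[0.001,0,0.021,0,2,0],[0.0015,0,0.027,0,4,0],[0.0024,0,0.032,0,6,0],[0.0024,0,0.032,0,6,0]]], newtons=30)

```text
time: 58.35
tool_pos: [544.6, 2.8, 188.8]
tcp_rot: [-180.0, -45.8, 3.7]
ft_force: [0.4, 0.8, -0.1]
finger_gap: 32.5
```

```bash
python3 v.py 49 74 M
```

```text
t 58.35 F [ 0.4  0.8 -0.1] M [-0.02  0.28  0.03] M_ax -0.02 gap 32.5 p [544.6   2.8 188.8] rot rel [ 0.1 33.8 -0.1] joints [-13. -43. 142.  20.  38.  62.]
eye [597.6   6.3 240.4]
```

Request:
move_arm(rows=[[[0,0,0,0,0,0],[0,0,0,0,0,0],[0,0,0,0,0,0],[0,0,0,0,0,0],[0,0,0,0,0,0],[0,0,0,0,0,0]]], grip=0.7)

```text
time: 59.05
tool_pos: [544.8, 2.8, 189.8]
tcp_rot: [-180.0, -45.7, 3.8]
ft_force: [-0.2, -0.4, 0.1]
finger_gap: 60.0
```

```bash
python3 v.py 50 74 M
```

```text
t 59.05 F [-0.2 -0.4  0.1] M [-0.05  0.38 -0.01] M_ax -0.01 gap 60.0 p [544.8   2.8 189.8] rot rel [ 0.1 33.7 -0.1] joints [-13. -43. 142.  20.  38.  62.]
eye [597.7   6.3 241.4]
```

Second holder hangs. Retreat, then the third (A).

Request:
move_arm(rows=[[[0,0,-0.02,0,0,0],[0,0,-0.05,0,-2,0],[0,0,-0.08,0,-8,0],[0,0,-0.08,0,-16,0],[0,0,-0.08,0,-24,0],[0,0,-0.08,0,-24,0]]], grip=0.8)

```text
time: 59.75
tool_pos: [489.1, -1.0, 244.4]
tcp_rot: [-180.0, -21.3, 3.8]
ft_force: [0.0, 0.3, 0.5]
finger_gap: 68.5
```

```bash
python3 -c "
from h import *
rep()
t=snap('top');savesnap(t,'t51');crop(t,(90,170,290,320),4,'tc51')"
```

```text
t 59.75 F [0.  0.3 0.5] M [ 0.04  0.2  -0.02] M_ax 0.04 gap 68.5 p [489.1  -1.  244.4] rot rel [ 0.1  9.3 -0.1] joints [-10. -32. 122.   5.  70.  76.]
```

```bash
python3 -c "
from h import *
t=loadsnap('t51')
a=onz(t,(90+369/4-.4,170+115/4-.4),10);b=onz(t,(90+400/4-.4,170+311/4-.4),10);d=(a-b)/np.linalg.norm(a-b);g=a-94.5*d;y=np.degrees(np.arctan2(d[1],d[0]));print(g,y)
print(delta([g[0],g[1],110],Rt.from_euler('xyz',[180,0,y],degrees=True)))"
```

```text
[372.30113676 248.51011571  10.        ] 10.834660432514207
[np.float64(-0.1414), np.float64(-0.2562), np.float64(0.0886), np.float64(1.25), np.float64(-21.51), np.float64(-6.9)]
```

Request:
move_arm(rows=[[[-0.022,-0.04,0.0,0.2,-4,-1],[-0.044,-0.08,0.0,0.4,-8,-2],[-0.066,-0.12,0.02,0.6,-12,-3],[-0.088,-0.16,0.04,0.8,-15,-4],[-0.11,-0.2,0.06,1,-18,-5.5],[-0.1414,-0.256,0.0886,1.25,-21.5,-6.9],[-0.1414,-0.256,0.0886,1.25,-21.5,-6.9],[-0.1414,-0.256,0.0886,1.25,-21.5,-6.9],[-0.1414,-0.256,0.0886,1.25,-21.5,-6.9]]])

```text
time: 60.7
tool_pos: [371.9, 247.6, 111.3]
tcp_rot: [180.0, -0.3, 10.8]
ft_force: [-0.7, -0.1, -0.1]
finger_gap: 68.3
```

```bash
python3 -c "
from h import *
rep();w=snap('wrist','w52');savesnap(w,'w52')"
```

```text
t 60.7 F [-0.7 -0.1 -0.1] M [-0.05  0.04 -0.01] M_ax 0.01 gap 68.3 p [371.9 247.6 111.3] rot rel [  0.7 -11.7  -7.1] joints [ 27. -11. 117.  -0.  74. 106.]
```

```bash
python3 -c "
from h import *
w=loadsnap('w52');holder(w,(279,96),(280,275));p,R=pose()
for a in [(233,313),(263,330)]: print(R.inv().apply(onz(w,a,10)-p))"
```

```text
len 147.89113117916682 yaw 11.09870766429054 grip [372.22900112 247.90044809  10.        ]
[np.float64(-0.001), np.float64(-0.0006), np.float64(0.082), np.float64(0.03), np.float64(-0.4), np.float64(-0.33)]
[np.float64(-0.0011), np.float64(-0.0006), np.float64(0.102), np.float64(0.03), np.float64(-0.4), np.float64(-0.33)]
[-92.88203685 -43.35601306 101.3557476 ]
[-110.90392631  -16.09626839  101.2439649 ]
```

Request:
move_arm(rows=[[[0,-0.0006,0.03,0,-0.4,0],[0,-0.0006,0.07,0,-0.4,0],[0,-0.0006,0.09,0,-0.4,0],[0,-0.0006,0.096,0,-0.4,0],[0,-0.0006,0.099,0,-0.4,0],[0,-0.0006,0.099,0,-0.4,0]]])

```text
time: 61.35
tool_pos: [374.0, 248.6, 13.4]
tcp_rot: [180.0, 0.0, 10.7]
ft_force: [0.2, -0.6, 0.1]
finger_gap: 68.1
```

```bash
python3 -c "
from h import *
rep()"
```

```text
t 61.35 F [ 0.2 -0.6  0.1] M [-0.04 -0.01  0.02] M_ax -0.02 gap 68.1 p [374.  248.6  13.4] rot rel [  0.7 -12.   -7. ] joints [ 27.  -2. 120.  -0.  62. 106.]
```

Request:
move_arm(rows=[[[-0.001,0,0.0035,0,0,0],[-0.001,0,0.0035,0,0,0],[-0.001,0,0.0035,0,0,0],[-0.001,0,0.0035,0,0,0],[-0.001,0,0.0035,0,0,0],[-0.001,0,0.0035,0,0,0],[-0.001,0,0.0035,0,0,0],[-0.001,0,0.0035,0,0,0]]], grip=0, newtons=40)

```text
time: 62.15
tool_pos: [372.4, 248.7, 9.3]
tcp_rot: [179.9, 0.1, 10.8]
ft_force: [-1.0, -1.2, 6.9]
finger_gap: 32.6
```

```bash
python3 -c "
from h import *
rep()"
```

```text
t 62.15 F [-1.  -1.2  6.9] M [-0.15  0.24  0.04] M_ax -0.04 gap 32.6 p [372.4 248.7   9.3] rot rel [  0.7 -12.1  -7.1] joints [ 27.  -1. 120.  -0.  61. 106.]
```

Request:
move_arm(rows=[[[0,0,-0.02,0,0,0],[0,0,-0.06,0,0,0],[0,0,-0.11,0,0,0],[0,0.04,-0.16,0,0,0],[0,0.08,-0.21,0,0,0],[0,0.12,-0.24,0,0,3],[0,0.16,-0.24,0,0,6],[0,0.2,-0.24,0,0,8],[0,0.24,-0.24,0,0,8],[0,0.24,-0.24,0,0,8],[0,0.24,-0.24,0,0,8]]])

```text
time: 63.25
tool_pos: [417.1, 12.3, 248.7]
tcp_rot: [179.9, 0.2, 2.6]
ft_force: [0.3, 0.8, -0.8]
finger_gap: 32.4
```

```bash
python3 hang.py 74 40 22;python3 -c "
from h import *
w=snap('wrist','w53')"
```

```text
t 63.25 F [ 0.3  0.8 -0.8] M [-0.02 -0.02 -0.02] M_ax 0.02 gap 32.4 p [417.1  12.3 248.7] rot rel [ -0.2 -12.2   1.1] joints [ -5. -22. 111.  -0.  91.  82.]
22.0 [496.4  -0.5 247.1] [np.float64(0.0786), np.float64(0.0163), np.float64(0.0013), np.float64(0.45), np.float64(40.19), np.float64(-0.99)]
```

Request:
move_arm(rows=[[[0.005,0.004,-0.015,0.1,8,-0.2],[0.02,0.008,-0.025,0.2,16,-0.4],[0.04,0.012,-0.025,0.3,24,-0.6],[0.06,0.016,-0.015,0.4,32,-0.8],[0.0786,0.0163,-0.005,0.45,40.2,-1],[0.0786,0.0163,0,0.45,40.2,-1],[0.0786,0.0163,0,0.45,40.2,-1],[0.0786,0.0163,0,0.45,40.2,-1]]])

```text
time: 64.1
tool_pos: [501.7, 1.1, 251.1]
tcp_rot: [179.9, -39.9, 4.0]
ft_force: [-0.2, 0.2, 0.3]
finger_gap: 32.8
```

```bash
python3 v.py 54 75 M; python3 hang.py 75 40 20 0 -20
```

```text
t 64.1 F [-0.2  0.2  0.3] M [-0.02  0.37 -0.06] M_ax 0.05 gap 32.8 p [501.7   1.1 251.1] rot rel [ 0.1 27.9 -0.3] joints [-14. -51. 137.  14.  56.  68.]
eye [560.3   5.2 297.7]
t 64.2 F [-0.4 -0.5 -1.5] M [0.01 0.36 0.  ] M_ax 0.02 gap 32.7 p [502.2   0.7 252. ] rot rel [ 0.  28.  -0.3] joints [-14. -51. 137.  14.  56.  68.]
20.0 [ 4.969e+02 -4.000e-01  2.449e+02] [np.float64(-0.0087), np.float64(0.0008), np.float64(0.002), np.float64(-0.11), np.float64(-0.03), np.float64(0.26)]
0.0 [5.097e+02 4.000e-01 2.296e+02] [np.float64(-0.0087), np.float64(0.0008), np.float64(0.022), np.float64(-0.11), np.float64(-0.03), np.float64(0.26)]
-20.0 [522.6   1.2 214.3] [np.float64(-0.0087), np.float64(0.0008), np.float64(0.042), np.float64(-0.11), np.float64(-0.03), np.float64(0.26)]
```

Request:
move_arm(rows=[[[-0.004,0.0005,0.004,0,0,0],[-0.008,0.0005,0.008,0,0,0],[-0.008,0.0005,0.016,0,0,0],[-0.008,0.0005,0.024,0,0,0],[-0.008,0.0005,0.032,0,0,0],[-0.008,0.0005,0.041,0,0,0],[-0.008,0.0005,0.041,0,0,0]]])

```text
time: 64.9
tool_pos: [521.2, 1.3, 209.6]
tcp_rot: [-179.9, -39.7, 3.8]
ft_force: [-0.2, 0.4, -1.3]
finger_gap: 32.5
```

```bash
python3 v.py 55 75 M; python3 -c "
from h import *
t=snap('top');s=snap('side');crop(t,(255,125,295,160),16,'tc55');crop(s,(220,130,260,170),14,'sc55')"
```

```text
t 64.9 F [-0.2  0.4 -1.3] M [-0.03  0.4  -0.01] M_ax 0.01 gap 32.5 p [521.2   1.3 209.6] rot rel [ 0.1 27.7 -0.2] joints [-13. -44. 138.  14.  49.  68.]
eye [580.1   5.3 255.9]
```

Request:
move_arm(rows=[[[0,0,0.005,0,0,0],[0,0,0.01,0,0,0],[0,0,0.013,0,0,0],[-0.0005,0,0.017,0,1.5,0],[-0.001,0,0.021,0,3,0],[-0.0015,0,0.026,0,5,0],[-0.0015,0,0.026,0,5,0]]], newtons=30)

```text
time: 65.8
tool_pos: [536.9, 2.1, 190.2]
tcp_rot: [-180.0, -44.9, 3.8]
ft_force: [-2.6, -0.3, 1.7]
finger_gap: 32.5
```

```bash
python3 v.py 56 75 M
```

```text
t 65.8 F [-2.6 -0.3  1.7] M [0.06 0.12 0.1 ] M_ax -0.02 gap 32.5 p [536.9   2.1 190.2] rot rel [ 0.1 32.9 -0.1] joints [-13. -44. 142.  19.  40.  63.]
eye [591.3   5.7 241.7]
```

Request:
move_arm(rows=[[[0,0,0,0,0,0],[0,0,0,0,0,0],[0,0,0,0,0,0],[0,0,0,0,0,0],[0,0,0,0,0,0],[0,0,0,0,0,0]]], grip=0.7)

```text
time: 66.5
tool_pos: [536.9, 2.1, 190.8]
tcp_rot: [180.0, -44.8, 3.9]
ft_force: [0.5, 0.2, 0.3]
finger_gap: 59.8
```

```bash
python3 v.py 57 590 M
```

```text
t 66.5 F [0.5 0.2 0.3] M [-0.03  0.33 -0.07] M_ax 0.05 gap 59.8 p [536.9   2.1 190.8] rot rel [ 0.1 32.8 -0.2] joints [-13. -44. 142.  19.  40.  63.]
eye [955.8  30.4 605.3]
```

```bash
ls pics/*57*; cat v.py
```

```text
pics/sc57.png
pics/tc57.png
import sys
from h import *
rep();p,R=pose()
t=snap('top');s=snap('side')
tag=sys.argv[1];ex_=float(sys.argv[2]);tip={'R':tipR,'M':tipM}[sys.argv[3]]
e=p+R.apply([ex_,0,2]);print('eye',np.round(e,1))
bt=(270,90,390,200) if sys.argv[3]=='R' else (210,90,330,200)
bs=(200,90,320,200) if sys.argv[3]=='R' else (170,100,290,210)
crop(t,bt,6,'tc'+tag,[proj(t,e),proj(t,tip)]);crop(s,bs,6,'sc'+tag,[proj(s,e),proj(s,tip)])
```

View pics/sc57.png

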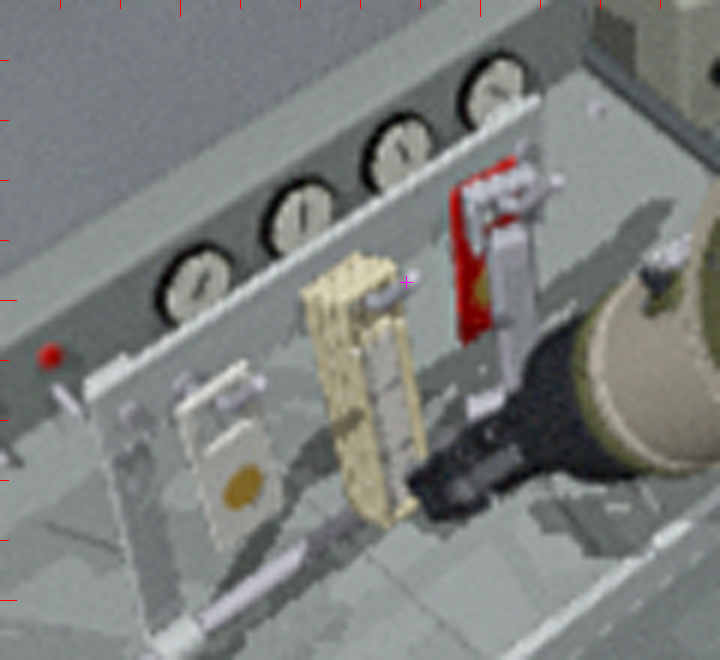

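View pics/tc57.png

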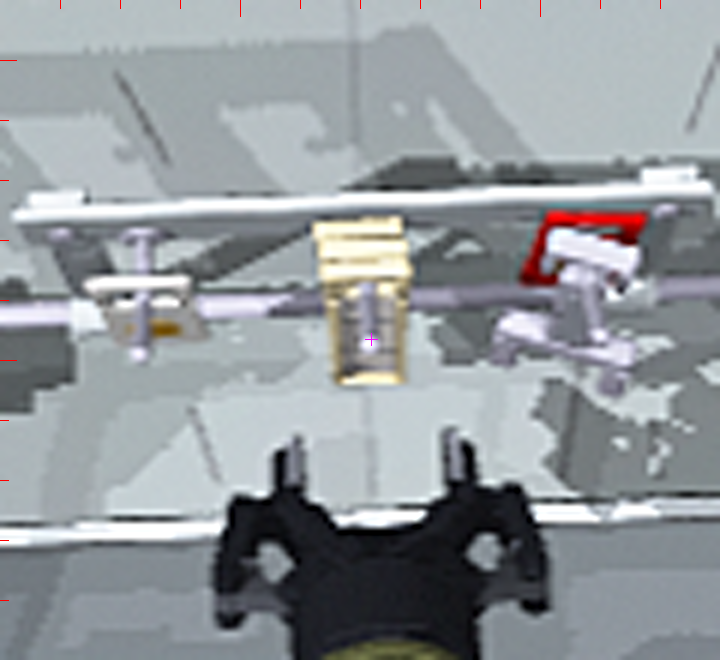

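The third holder hangs in front of the other two, with the hook tip (top crop, 370,340) through its eye. I'll retreat now.

Request:
move_arm(rows=[[[0,0,-0.02,0,0,0],[0,0,-0.05,0,-2,0],[0,0,-0.08,0,-8,0],[0,0,-0.08,0,-16,0],[0,0,-0.08,0,-24,0],[0,0,-0.1,0,-32,0],[0,0,-0.12,0,-32,0],[0,0,-0.14,0,-32,0],[0,0,-0.14,0,-32,0],[0,0,-0.14,0,-32,0]]], grip=0.8)

```text
time: 67.6
tool_pos: [438.8, -4.6, 290.2]
tcp_rot: [180.0, -12.9, 3.8]
ft_force: [0.1, -0.8, 0.4]
finger_gap: 68.4
```

```bash
python3 v.py 58 0 M
python3 - <<'E'
from h import *
t=snap('top');s=snap('side');crop(t,(150,60,430,270),2.8,'tw58',[]);crop(s,(130,60,410,270),2.8,'sw58',[])
E
```

```text
t 67.6 F [ 0.1 -0.8  0.4] M [-0.01  0.11 -0.04] M_ax 0.04 gap 68.4 p [438.8  -4.6 290.2] rot rel [ 0.   0.9 -0.2] joints [-10. -33. 116.   3.  85.  76.]
eye [439.3  -4.5 288.2]
```

View pics/tc58.png

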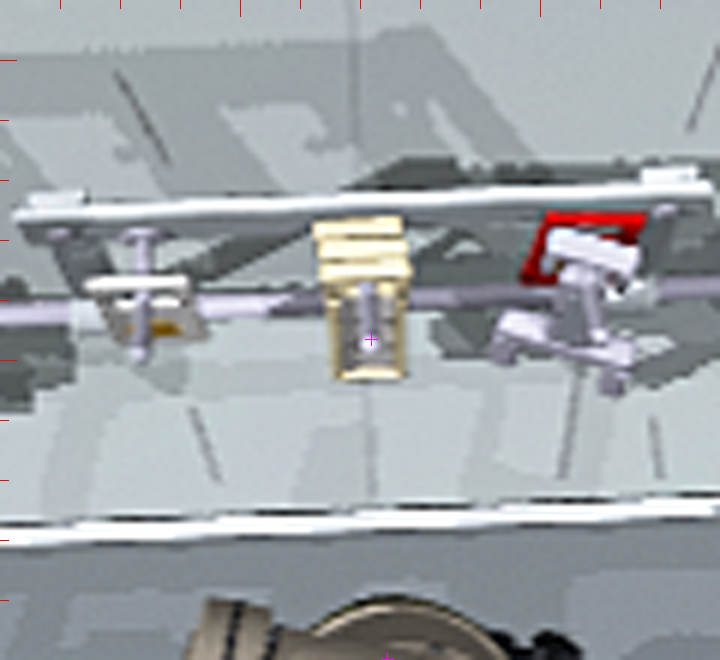

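View pics/sc58.png

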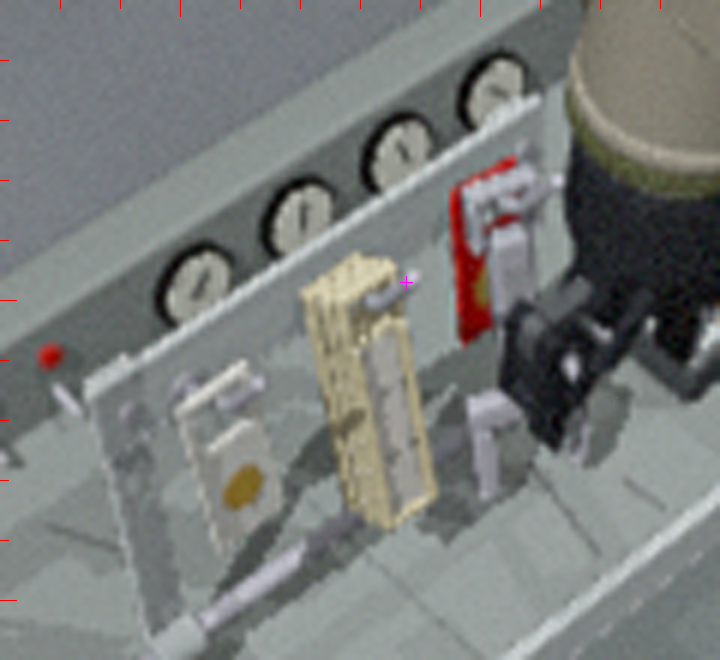

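```bash
ls pics | tr '\n' ' '; ls; cat h.py | head -80
```

```text
s1.png s14.png s2.png s26.png s35.png sc1.png sc2.png sc26.png sc27.png sc28.png sc29.png sc3.png sc30.png sc31.png sc32.png sc33.png sc34.png sc35.png sc38.png sc39.png sc4.png sc40.png sc41.png sc42.png sc43.png sc47.png sc48.png sc49.png sc4b.png sc50.png sc54.png sc55.png sc56.png sc57.png sc58.png sc7.png sc9.png side0.png sw58.png t1.png t11.png t26.png t35.png tc1.png tc11.png tc15.png tc16.png tc17.png tc18.png tc2.png tc20.png tc21.png tc25.png tc26.png tc26b.png tc27.png tc28.png tc29.png tc30.png tc31.png tc32.png tc33.png tc34.png tc35.png tc38.png tc39.png tc4.png tc40.png tc41.png tc42.png tc43.png tc44.png tc47.png tc48.png tc49.png tc50.png tc51.png tc54.png tc55.png tc56.png tc57.png tc58.png top0.png tw58.png w10.png w12.png w13.png w14.png w15.png w16.png w17.png w18.png w2.png w21.png w22.png w23.png w24.png w26.png w3.png w36.png w37.png w4.png w45.png w46.png w5.png w52.png w53.png w6.png w7.png w8.png w9.png wc12.png wc16.png wc17.png wc18.png wc19.png wc20.png wc22.png wc23.png wc24.png wc25.png wc4.png wc5.png wc5b.png wc6.png wc9.png wrist0.png h.py
hang.py

[... 3004 characters left out ...]
c,R.T@Ro.as_matrix()
def rep():
    st=sensors.sense();p,R=pose();f=st["ft_force"];m=st["wrist_torque"]
    print("t",st["time"],"F",np.round(f,1),"M",np.round(m,2),"M_ax",round(m@R.as_matrix()[:,2],2),"gap",round(st["finger_gap"],1),"p",np.round(p,1),"rot rel",np.round((Rtool(0,12).inv()*R).as_rotvec(degrees=True),1),"joints",np.round(st["joint_pos"]))
tipR=np.array([575.,-87.6,275.5]);tipM=np.array([569.,4.2,275.5])
def holder(w,a,b,z=10):
    a=onz(w,a,z);b=onz(w,b,z);d=(a-b)/np.linalg.norm(a-b);y=np.degrees(np.arctan2(d[1],d[0]))
    g=a-94.5*d;print('len',np.linalg.norm(a-b),'yaw',y,'grip',g)
    for zz in (30,10): print(delta([g[0],g[1],zz],Rt.from_euler('xyz',[180,0,y],degrees=True)))
```

Run:
```python
from h import *
t=snap('top');savesnap(t,'t58')
g=lambda s:cv2.cvtColor(np.array(s['color'],np.uint8),cv2.COLOR_RGB2GRAY).astype(np.float32)
def edge(G,c0,c1):
    # bright bar row centroid around rows 120..130
    P=G[115:132,c0:c1].mean(1);return P.round(0)
now=g(t)
for n in ['t26','t27','t35','t51','t58']:
    G=g(loadsnap(n))
    for box in [(211,116,262,132),(302,114,330,126),(210,172,300,182)]:
        a=G[box[1]:box[3],box[0]:box[2]];b=now[box[1]:box[3],box[0]:box[2]]
        print(n,box,np.round(cv2.phaseCorrelate(a,b)[0],2), end=' ')
    print(edge(G,245,258))
a=onz(t,(250,125),283);b=onz(t,(250,126),283);print(a,b)
```

```text
t26 (211, 116, 262, 132) [0.12 0.71] t26 (302, 114, 330, 126) [0.18 0.71] t26 (210, 172, 300, 182) [0.09 0.01] [188. 188. 188. 188. 188. 188. 181. 223. 255. 191. 121. 123. 125. 121.
 128. 125. 123.]
t27 (211, 116, 262, 132) [0.19 0.41] t27 (302, 114, 330, 126) [0.17 0.71] t27 (210, 172, 300, 182) [0.07 0.14] [178. 176. 178. 180. 179. 169. 162. 220. 254. 188. 118. 121. 123. 118.
 119. 115. 114.]
t35 (211, 116, 262, 132) [0.15 0.78] t35 (302, 114, 330, 126) [0.04 0.77] t35 (210, 172, 300, 182) [-0.02 -0.05] [185. 186. 186. 186. 186. 185. 178. 220. 254. 189. 120. 122. 123. 119.
 127. 123. 117.]
t51 (211, 116, 262, 132) [-0.24  0.36] t51 (302, 114, 330, 126) [-0.31  0.51] t51 (210, 172, 300, 182) [ 0.19 -0.6 ] [176. 174. 173. 172. 172. 169. 162. 176. 252. 226. 141. 119. 124. 124.
 111.  99.  99.]
t58 (211, 116, 262, 132) [0. 0.] t58 (302, 114, 330, 126) [0. 0.] t58 (210, 172, 300, 182) [0. 0.] [173. 171. 169. 170. 168. 167. 163. 134. 244. 254. 163. 113. 123. 123.
 113.  98.  95.]
[617.70666559  56.38991972 283.        ] [615.25989967  56.32960255 283.        ]
```

Request:
move_arm(rows=[[[0,0,0,0,0,0],[0,0,0,0,0,0],[0,0,0,0,0,0],[0,0,0,0,0,0],[0,0,0,0,0,0],[0,0,0,0,0,0],[0,0,0,0,0,0],[0,0,0,0,0,0],[0,0,0,0,0,0],[0,0,0,0,0,0],[0,0,0,0,0,0],[0,0,0,0,0,0],[0,0,0,0,0,0],[0,0,0,0,0,0],[0,0,0,0,0,0],[0,0,0,0,0,0],[0,0,0,0,0,0],[0,0,0,0,0,0],[0,0,0,0,0,0],[0,0,0,0,0,0]]], grip=0)

```text
time: 69.85
tool_pos: [438.4, -4.5, 290.1]
tcp_rot: [180.0, -12.8, 3.9]
ft_force: [-0.7, -0.1, 0.0]
finger_gap: 0.1
```

Run:
```python
from h import *
rep()
t=snap('top');savesnap(t,'t59')
g=lambda s:cv2.cvtColor(np.array(s['color'],np.uint8),cv2.COLOR_RGB2GRAY).astype(np.float32)
now=g(t)
for n in ['t27','t51','t58','t59']:
    G=g(loadsnap(n))
    for box in [(211,116,262,132),(302,114,330,126)]:
        a=G[box[1]:box[3],box[0]:box[2]];b=now[box[1]:box[3],box[0]:box[2]]
        print(n,np.round(cv2.phaseCorrelate(a,b)[0],2), end=' ')
    print(G[115:132,245:258].mean(1).round(0))
p=np.array([600,46,240.]);print(delta([520,42,310],Rtool(0,0)),delta([590,46,242],Rtool(0,0)))
```

```text
t 69.85 F [-0.7 -0.1  0. ] M [-0.09  0.11  0.03] M_ax -0.05 gap 0.1 p [438.4  -4.5 290.1] rot rel [ 0.   0.8 -0.2] joints [-10. -33. 116.   3.  85.  76.]
t27 [0.19 0.45] t27 [0.13 0.7 ] [178. 176. 178. 180. 179. 169. 162. 220. 254. 188. 118. 121. 123. 118.
 119. 115. 114.]
t51 [-0.24  0.38] t51 [-0.3   0.53] [176. 174. 173. 172. 172. 169. 162. 176. 252. 226. 141. 119. 124. 124.
 111.  99.  99.]
t58 [-0.01  0.01] t58 [0.05 0.03] [173. 171. 169. 170. 168. 167. 163. 134. 244. 254. 163. 113. 123. 123.
 113.  98.  95.]
t59 [0. 0.] t59 [0. 0.] [173. 171. 169. 169. 169. 166. 163. 134. 244. 254. 164. 112. 123. 123.
 113.  98.  95.]
[np.float64(0.0869), np.float64(-0.0409), np.float64(-0.0007), np.float64(-0.02), np.float64(-12.83), np.float64(0.19)] [np.float64(0.1401), np.float64(-0.0402), np.float64(0.0812), np.float64(-0.02), np.float64(-12.83), np.float64(0.19)]
```

Run:
```python
from h import *
for q in ([520,45,320],[590,50,320],[595,50,262],[605,50,262],[612,50,262]): print([float(x) for x in delta(q,Rtool(0,0))])
```

```text
[0.0893, -0.0439, -0.0104, -0.02, -12.83, 0.19]
[0.1577, -0.0442, 0.0052, -0.02, -12.83, 0.19]
[0.1497, -0.0438, 0.0629, -0.02, -12.83, 0.19]
[0.1594, -0.0431, 0.0651, -0.02, -12.83, 0.19]
[0.1662, -0.0427, 0.0666, -0.02, -12.83, 0.19]
```

Request:
move_arm(rows=[[[0.04,-0.02,-0.01,0,-6,0],[0.09,-0.044,-0.01,0,-12.8,0],[0.125,-0.044,-0.003,0,-12.8,0],[0.157,-0.044,0.005,0,-12.8,0],[0.157,-0.044,0.005,0,-12.8,0],[0.153,-0.044,0.035,0,-12.8,0],[0.15,-0.044,0.063,0,-12.8,0],[0.15,-0.044,0.063,0,-12.8,0],[0.155,-0.044,0.064,0,-12.8,0],[0.159,-0.043,0.065,0,-12.8,0],[0.159,-0.043,0.065,0,-12.8,0]]], grip=0)

```text
time: 71.0
tool_pos: [605.9, 49.6, 264.5]
tcp_rot: [180.0, -0.3, 3.8]
ft_force: [-1.1, 0.4, -0.3]
finger_gap: 0.0
```

```bash
python3 v.py 60 0 M;python3 -c "
from h import *
print(delta([610,50,262],Rtool(0,0)))"
```

```text
t 71.0 F [-1.1  0.4 -0.3] M [0.06 0.05 0.  ] M_ax -0.0 gap 0.0 p [605.9  49.6 264.5] rot rel [ -0.  -11.7  -0.2] joints [-0.  8. 82. -0. 90. 86.]
eye [605.9  49.6 262.5]
[np.float64(0.0047), np.float64(0.0), np.float64(0.0018), np.float64(0.01), np.float64(-0.18), np.float64(0.18)]
```

View pics/sc60.png

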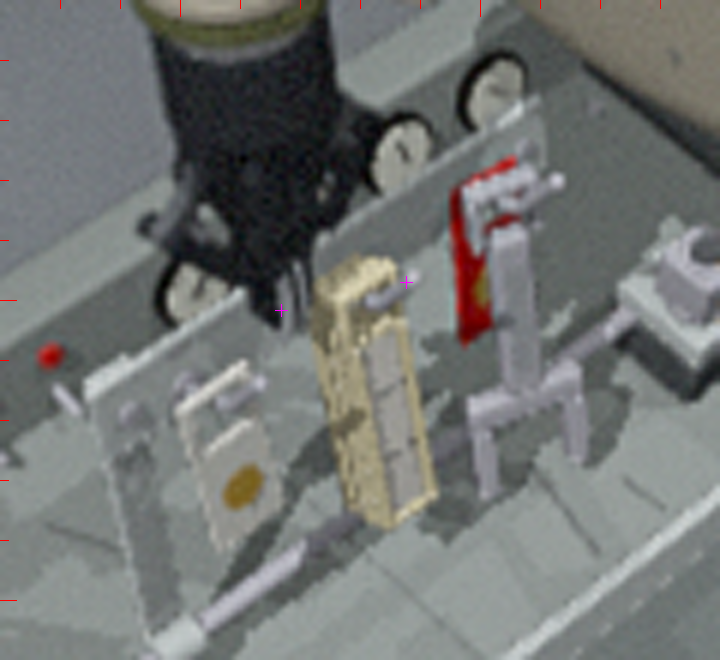

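The closed fingers are just in front of the bar, midway between the tally and the holders, and clear of both. I'll push gently.

Request:
move_arm(rows=[[[0.002,0,0,0,0,0],[0.003,0,0,0,0,0],[0.004,0,0,0,0,0],[0.004,0,0,0,0,0]]])

```text
time: 71.5
tool_pos: [608.6, 50.1, 261.9]
tcp_rot: [180.0, -0.0, 3.9]
ft_force: [-0.8, 0.4, 0.2]
finger_gap: -0.4
```

Request:
move_arm(rows=[[[0.001,0,0,0,0,0],[0.002,0,0,0,0,0],[0.003,0,0,0,0,0],[0.003,0,0,0,0,0]]])

```text
time: 71.9
tool_pos: [611.2, 50.3, 262.0]
tcp_rot: [180.0, 0.0, 3.9]
ft_force: [-3.3, -0.0, 2.3]
finger_gap: -0.1
```

Request:
move_arm(rows=[[[0.001,0,0,0,0,0],[0.001,0,0,0,0,0],[0.001,0,0,0,0,0]]])

```text
time: 72.2
tool_pos: [612.3, 50.3, 262.0]
tcp_rot: [180.0, -0.0, 3.9]
ft_force: [-4.4, -0.8, 1.6]
finger_gap: -0.0
```

Request:
move_arm(rows=[[[0.001,0,0,0,0,0],[0.001,0,0,0,0,0],[0.001,0,0,0,0,0]]])

```text
time: 72.5
tool_pos: [612.4, 50.3, 261.9]
tcp_rot: [180.0, 0.1, 3.9]
ft_force: [-11.4, -1.2, 3.8]
finger_gap: 0.1
```

Request:
move_arm(rows=[[[0.001,0,0,0,0,0],[0.001,0,0,0,0,0],[0.001,0,0,0,0,0]]])

```text
time: 72.8
tool_pos: [612.4, 50.3, 261.9]
tcp_rot: [180.0, 0.3, 3.9]
ft_force: [-16.3, -1.6, 7.7]
finger_gap: 0.2
```

The rail is solid at the stop: 16 N with no further travel. I'll back off, rise and get clear.

Request:
move_arm(rows=[[[-0.005,0,0,0,0,0],[-0.015,0,0,0,0,0],[-0.02,0,-0.02,0,0,0],[-0.02,0,-0.06,0,0,0],[-0.06,0,-0.08,0,0,0],[-0.11,0,-0.08,0,0,0],[-0.16,0,-0.08,0,0,0],[-0.2,0,-0.08,0,0,0],[-0.2,0,-0.08,0,0,0],[-0.2,0,-0.08,0,0,0],[-0.2,0,-0.08,0,0,0],[-0.2,0,-0.08,0,0,0],[-0.2,0,-0.08,0,0,0],[-0.2,0,-0.08,0,0,0],[-0.2,0,-0.08,0,0,0],[-0.2,0,-0.08,0,0,0]]])

```text
time: 74.4
tool_pos: [415.1, 37.0, 341.7]
tcp_rot: [180.0, -0.0, 3.9]
ft_force: [-0.8, -0.1, -0.2]
finger_gap: 0.0
```

Run:
```python
from h import *
rep()
t=snap('top','tf');s=snap('side','sf');savesnap(t,'t61')
g=lambda s:cv2.cvtColor(np.array(s['color'],np.uint8),cv2.COLOR_RGB2GRAY).astype(np.float32)
now=g(t)
for n in ['t26','t35','t59','t61']:
    G=g(loadsnap(n))
    for box in [(211,116,262,132),(302,114,330,126)]:
        a=G[box[1]:box[3],box[0]:box[2]];b=now[box[1]:box[3],box[0]:box[2]]
        print(n,np.round(cv2.phaseCorrelate(a,b)[0],2), end=' ')
    print(G[120:127,245:258].mean(1).round(0))
crop(t,(200,80,400,220),4,'tc61');crop(s,(150,80,350,220),4,'sc61')
```

```text
t 74.4 F [-0.8 -0.1 -0.2] M [-0.01  0.03 -0.02] M_ax 0.02 gap 0.0 p [415.1  37.  341.7] rot rel [  0.  -12.   -0.2] joints [ -2. -23. 102.  -0. 100.  84.]
t26 [-0.01  0.31] t26 [0.34 0.05] [188. 181. 223. 255. 191. 121. 123.]
t35 [0.03 0.53] t35 [ 0.28 -0.07] [185. 178. 220. 254. 189. 120. 122.]
t59 [-0.15 -0.37] t59 [ 0.13 -0.7 ] [166. 163. 134. 244. 254. 164. 112.]
t61 [0. 0.] t61 [0. 0.] [165. 154. 219. 255. 192. 122. 124.]
```

View pics/tc61.png

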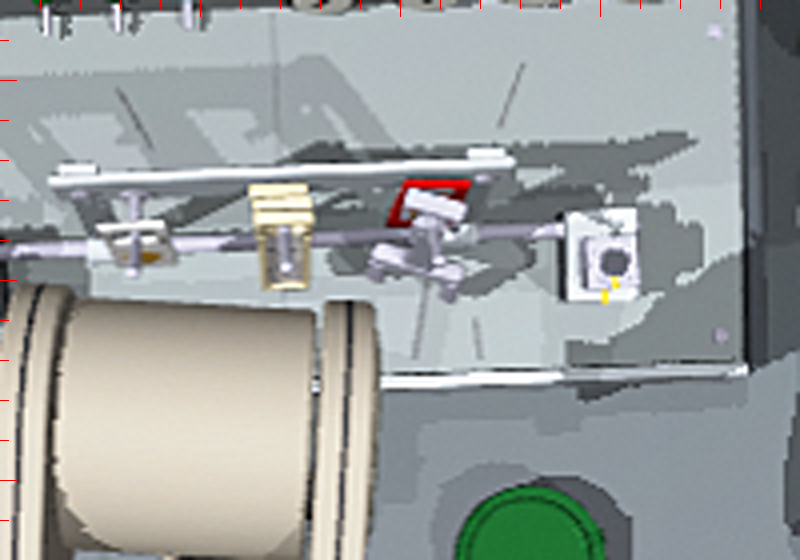

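View pics/sc61.png

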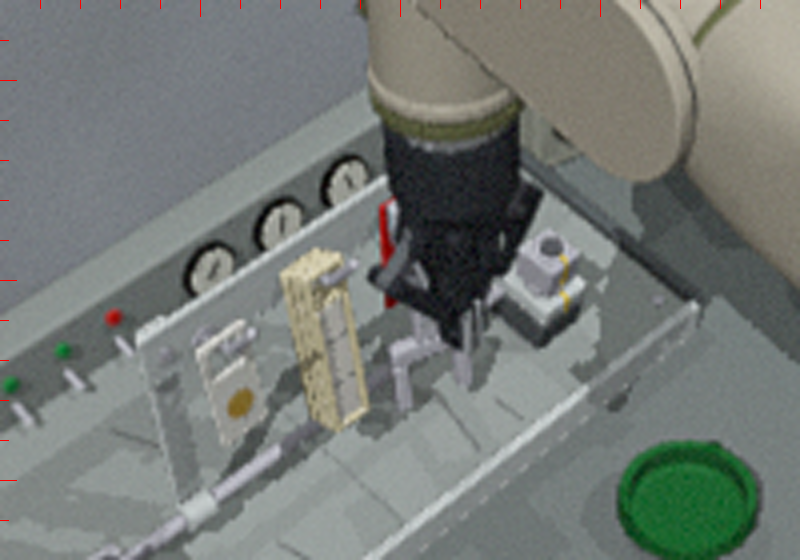

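View pics/tf.png

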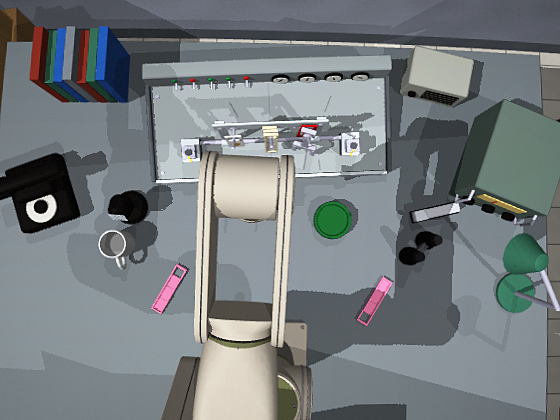

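Run:
```python
import cv2,numpy as np
t=cv2.imread('pics/tf.png');s=cv2.imread('pics/sf.png')
f=lambda i,b:cv2.resize(i[b[1]:b[3],b[0]:b[2]],(400,400),interpolation=cv2.INTER_CUBIC)
cv2.imwrite('pics/nl.png',np.hstack([f(t,(170,130,210,170)),f(s,(60,180,130,250))]))
```

```text
(no output)
```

View pics/nl.png

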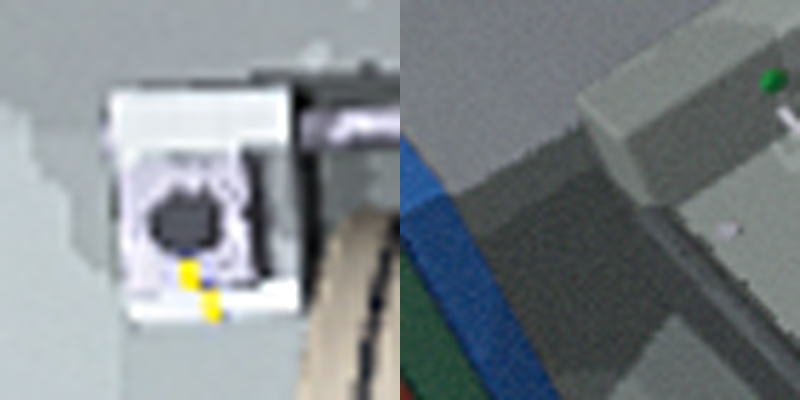

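Both nuts stand square to their blocks with the marks lined up. The rail is back at its earlier upright position, and all the hung things are in place and at rest.

```bash
python3 -c "
from bench import hand_in
print(hand_in())"
```

```text
the job is handed in; nothing more can be done
None
```

I pushed the rail upright, ran both nuts down by hand and pulled them tight with the spanner. I then hung the spanner on the red tally's hook (the right one) and all three cream holders on the middle hook, and handed in at about 74 s of the 210 s.

**Rail:** it had slipped forward about 2 mm (roughly 0.01 rad) while I hung the holders, so I pushed it back until it went solid at 16 N. In the last top picture the bar is back where it was before, within about 1 mm by most readings. One shift reading at the left end disagreed, showing up to 0.5 px (about 1.3 mm).

**Other last checks:** the right nut's yellow marks lined up in both views. The left nut's lined up in the top view only, because the side view did not cover it. Both tallies, the spanner and the three holders were hanging on their hooks, and the wrist force was about zero. In the last side picture the arm partly hid the spanner and red tally; the top view showed them in place. I compared no starting positions for the desk things; the pink look-alikes were left alone.

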